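# Level the V-block cradle with a wedge, load the shafts and lower the hold-down bar

## Task

Get the shafts ready for drilling: first swing the hold-down bar up out of the way until it stands upright, then push the wooden wedge, thin end first, under the middle of the sagging front edge of the cradle plate until the plate is level against its stop and the wedge is jammed tight. Then lay every steel shaft that is on the bench into a V rest of its own, its collar in the gap between the two V's and the shaft seated in both, and last swing the hold-down bar fully down again onto them. Leave the sanding block, torch and wood offcut alone.

Things in the scene. Friction and masses are not known exactly. Their poses are not given: they have to be found in the camera images.
- base: dark steel base frame of the fixture, fixed to the bench, 330 mm wide (y) and 210 mm deep (x). Origin on the bench under the fixture, x to the rear (away from the robot), y to the left, z up; its rear hinge axis is at x = +0.090, z = 0.026. Two low rails run along its sides at y = +-0.160; between them, under the plate, the bench is free for the wedge. Posts 42 mm high stand on the rails at x = -0.066
- cradle (a joint): tilt of the grey cradle plate (170 x 300 x 12 mm, carries the V rests) about its hinge along the rear edge: 0 = level, where it meets its upper stop; about -0.047 rad = its front edge sags (underside of the front edge then 12 mm over the bench; 20 mm when level). It falls by its own weight (plate and bar about 0.8 kg) unless held up
- front_edge (a point): middle of the lower front edge of the cradle plate (base x = -0.080 when level); axes as the plate's: x to the rear
- v1 (a point): V rest no. 1 of 4 (leftmost): the centre point that a 30 mm shaft lying seated in it has; x is along the groove, z up from the plate. Each rest is a pair of 90 degree V's of angle steel, each V 22 mm long, with a free gap 50 mm long between them for collar and fingers; the lowest line of the V is 21 mm under this point, the plate's top 29 mm under it, the V's edges about 3 mm under it and 21 mm to either side. Rests are 66 mm apart
- v2 (a point): V rest no. 2 of 4 (second from left): the centre point that a 30 mm shaft lying seated in it has; x is along the groove, z up from the plate. Each rest is a pair of 90 degree V's of angle steel, each V 22 mm long, with a free gap 50 mm long between them for collar and fingers; the lowest line of the V is 21 mm under this point, the plate's top 29 mm under it, the V's edges about 3 mm under it and 21 mm to either side. Rests are 66 mm apart
- v3 (a point): V rest no. 3 of 4 (third from left): the centre point that a 30 mm shaft lying seated in it has; x is along the groove, z up from the plate. Each rest is a pair of 90 degree V's of angle steel, each V 22 mm long, with a free gap 50 mm long between them for collar and fingers; the lowest line of the V is 21 mm under this point, the plate's top 29 mm under it, the V's edges about 3 mm under it and 21 mm to either side. Rests are 66 mm apart
- v4 (a point): V rest no. 4 of 4 (rightmost): the centre point that a 30 mm shaft lying seated in it has; x is along the groove, z up from the plate. Each rest is a pair of 90 degree V's of angle steel, each V 22 mm long, with a free gap 50 mm long between them for collar and fingers; the lowest line of the V is 21 mm under this point, the plate's top 29 mm under it, the V's edges about 3 mm under it and 21 mm to either side. Rests are 66 mm apart
- hold_down (a joint): angle of the aluminium hold-down bar: 0 = down, its cross-bar lying on the shafts' collars; 1.57 = standing upright behind the rests; limit 1.6. It starts down or nearly so. Stiff hinge (0.25 N m): it stays where it is left, and must be swung all the way by hand. Mind the wall cabinet, whose underside is 0.21 m over the bench behind and to the left of the fixture
- bar_mid (a point): middle of the hold-down bar's cross-bar (14 x 14 mm, 288 mm long along y; its ends are carried by two arms). Its x axis points from here to the bar's hinge; z is the side that is on top when the bar is down and at the rear when it stands up
- bar_hinge (a point): middle of the hold-down bar's hinge axis (along y), 95 mm from bar_mid; it sits on the cradle plate near its rear edge
- wedge: pale wooden wedge, 102 long (x) x 36 wide (y) mm; origin in the middle of its underside. Thin end (6 mm) at x = +0.051; it rises to 24 mm at x = -0.021; from there to the rear end at x = -0.051 it is a flat tail 24 mm thick, to hold it by. 0.12 kg. Pushed under the level front edge it is 56 mm in when tight (origin at x = -0.075 of the base); friction then holds it. Smooth ramp; pushing it in takes 5 to 20 N
- shaft_1: plain steel shaft, 110 mm long, 30 mm diameter, with a square collar 30 x 30 x 30 mm in its middle (flush with the round, so it lies flat on the bench and does not roll); origin at its centre, x along it; 0.2 kg. May be absent (2 to 4 shafts are there)
- shaft_2: plain steel shaft, 110 mm long, 30 mm diameter, with a square collar 30 x 30 x 30 mm in its middle (flush with the round, so it lies flat on the bench and does not roll); origin at its centre, x along it; 0.2 kg. May be absent (2 to 4 shafts are there)
- shaft_3: plain steel shaft, 110 mm long, 30 mm diameter, with a square collar 30 x 30 x 30 mm in its middle (flush with the round, so it lies flat on the bench and does not roll); origin at its centre, x along it; 0.2 kg. May be absent (2 to 4 shafts are there)
- shaft_4: plain steel shaft, 110 mm long, 30 mm diameter, with a square collar 30 x 30 x 30 mm in its middle (flush with the round, so it lies flat on the bench and does not roll); origin at its centre, x along it; 0.2 kg. May be absent (2 to 4 shafts are there)
- sanding_block: brown sanding block, 60 x 112 x 34 mm, a bystander
- torch: black torch, 38 x 131 x 38 mm, a bystander
- offcut_2: small block of wood, 45 x 60 x 30 mm, a bystander
Not all that is in view belongs to the job. Leave any pink look-alike of the shaft_1 alone.

How it is judged (in metres and radians):
On the way, in this order (a step that is already met when the one before it is completed fails the run):
1. the hold-down bar stands up, clear of the rests (value of joint hold_down above 1.3 rad), for 0.2 s.
2. the cradle plate is level on the wedge pushed under its front edge (value of joint cradle above -0.008 rad and x of wedge in the frame of base above -0.09 m and height (world z) of wedge below 0.008 m and y of wedge in the frame of base between -0.07 and 0.07 m and angle between the x axis of wedge and the x axis of base, either way round below 0.3 rad), for 0.3 s.
3. every shaft lies seated in a V rest (((x of shaft_1 in the frame of v1 between -0.012 and 0.012 m and y of shaft_1 in the frame of v1 between -0.004 and 0.004 m and z of shaft_1 in the frame of v1 between -0.004 and 0.004 m and angle between the x axis of shaft_1 and the x axis of v1, either way round below 0.05 rad) or (x of shaft_1 in the frame of v2 between -0.012 and 0.012 m and y of shaft_1 in the frame of v2 between -0.004 and 0.004 m and z of shaft_1 in the frame of v2 between -0.004 and 0.004 m and angle between the x axis of shaft_1 and the x axis of v2, either way round below 0.05 rad) or (x of shaft_1 in the frame of v3 between -0.012 and 0.012 m and y of shaft_1 in the frame of v3 between -0.004 and 0.004 m and z of shaft_1 in the frame of v3 between -0.004 and 0.004 m and angle between the x axis of shaft_1 and the x axis of v3, either way round below 0.05 rad) or (x of shaft_1 in the frame of v4 between -0.012 and 0.012 m and y of shaft_1 in the frame of v4 between -0.004 and 0.004 m and z of shaft_1 in the frame of v4 between -0.004 and 0.004 m and angle between the x axis of shaft_1 and the x axis of v4, either way round below 0.05 rad)) and ((x of shaft_2 in the frame of v1 between -0.012 and 0.012 m and y of shaft_2 in the frame of v1 between -0.004 and 0.004 m and z of shaft_2 in the frame of v1 between -0.004 and 0.004 m and angle between the x axis of shaft_2 and the x axis of v1, either way round below 0.05 rad) or (x of shaft_2 in the frame of v2 between -0.012 and 0.012 m and y of shaft_2 in the frame of v2 between -0.004 and 0.004 m and z of shaft_2 in the frame of v2 between -0.004 and 0.004 m and angle between the x axis of shaft_2 and the x axis of v2, either way round below 0.05 rad) or (x of shaft_2 in the frame of v3 between -0.012 and 0.012 m and y of shaft_2 in the frame of v3 between -0.004 and 0.004 m and z of shaft_2 in the frame of v3 between -0.004 and 0.004 m and angle between the x axis of shaft_2 and the x axis of v3, either way round below 0.05 rad) or (x of shaft_2 in the frame of v4 between -0.012 and 0.012 m and y of shaft_2 in the frame of v4 between -0.004 and 0.004 m and z of shaft_2 in the frame of v4 between -0.004 and 0.004 m and angle between the x axis of shaft_2 and the x axis of v4, either way round below 0.05 rad)) and ((x of shaft_3 in the frame of v1 between -0.012 and 0.012 m and y of shaft_3 in the frame of v1 between -0.004 and 0.004 m and z of shaft_3 in the frame of v1 between -0.004 and 0.004 m and angle between the x axis of shaft_3 and the x axis of v1, either way round below 0.05 rad) or (x of shaft_3 in the frame of v2 between -0.012 and 0.012 m and y of shaft_3 in the frame of v2 between -0.004 and 0.004 m and z of shaft_3 in the frame of v2 between -0.004 and 0.004 m and angle between the x axis of shaft_3 and the x axis of v2, either way round below 0.05 rad) or (x of shaft_3 in the frame of v3 between -0.012 and 0.012 m and y of shaft_3 in the frame of v3 between -0.004 and 0.004 m and z of shaft_3 in the frame of v3 between -0.004 and 0.004 m and angle between the x axis of shaft_3 and the x axis of v3, either way round below 0.05 rad) or (x of shaft_3 in the frame of v4 between -0.012 and 0.012 m and y of shaft_3 in the frame of v4 between -0.004 and 0.004 m and z of shaft_3 in the frame of v4 between -0.004 and 0.004 m and angle between the x axis of shaft_3 and the x axis of v4, either way round below 0.05 rad)) and ((x of shaft_4 in the frame of v1 between -0.012 and 0.012 m and y of shaft_4 in the frame of v1 between -0.004 and 0.004 m and z of shaft_4 in the frame of v1 between -0.004 and 0.004 m and angle between the x axis of shaft_4 and the x axis of v1, either way round below 0.05 rad) or (x of shaft_4 in the frame of v2 between -0.012 and 0.012 m and y of shaft_4 in the frame of v2 between -0.004 and 0.004 m and z of shaft_4 in the frame of v2 between -0.004 and 0.004 m and angle between the x axis of shaft_4 and the x axis of v2, either way round below 0.05 rad) or (x of shaft_4 in the frame of v3 between -0.012 and 0.012 m and y of shaft_4 in the frame of v3 between -0.004 and 0.004 m and z of shaft_4 in the frame of v3 between -0.004 and 0.004 m and angle between the x axis of shaft_4 and the x axis of v3, either way round below 0.05 rad) or (x of shaft_4 in the frame of v4 between -0.012 and 0.012 m and y of shaft_4 in the frame of v4 between -0.004 and 0.004 m and z of shaft_4 in the frame of v4 between -0.004 and 0.004 m and angle between the x axis of shaft_4 and the x axis of v4, either way round below 0.05 rad))), for 0.3 s.
4. the hold-down bar is down (value of joint hold_down below 0.05 rad), for 0.2 s.
At the end, for the whole second after the job is handed in: Plate within 0.008 rad of level on the wedge (in to within 15 mm of tight, 70 mm of the middle, 0.3 rad of square); every shaft in a V rest (12 mm along, 4 mm across and in height, 0.05 rad); bar within 0.05 rad of down; wedge and shafts released, at rest (all of step 2 and all of step 3 and value of joint hold_down below 0.05 rad and linear speed of each of shaft_1, shaft_2, shaft_3, shaft_4, wedge below 0.02 m/s); the robot touches nothing.
It fails at once if the sanding block is shoved more than 40 mm (distance of sanding_block from where it was at the start of the episode above 0.04 m).
It fails at once if the torch is shoved more than 40 mm (distance of torch from where it was at the start of the episode above 0.04 m).
It fails at once if the offcut 2 is shoved more than 40 mm (distance of offcut_2 from where it was at the start of the episode above 0.04 m).
Of shaft_1, shaft_2, shaft_3, shaft_4 only 2 to 4 are there at a start; the rules pass over those that are not, and their reading is None.
At some moment in a run one of shaft_1, shaft_2, shaft_3, shaft_4, wedge may be knocked a few centimetres aside while the robot is not near it.
Once in a run the grip may slacken for a moment while it holds something.
It also fails if it takes over 210 s, if anything falls off the work surface, if the arm or the gripper's body presses on something with over 40 N, if the wrist force passes 120 N, or if a joint passes its speed limit or range.

## Robot

A 6-joint arm with a two-finger parallel gripper is mounted at the origin on a cart in front of the work surface, level with it; the furniture and walls round the work are solid. World frame = base frame: x ahead of the robot, y to its left, z up, the work surface at z = 0. Lengths are in mm, angles in rad, forces in N, time in s.
With the tool pointing down it reaches from about 350 to 775 mm from the base axis. Payload 5.5 kg.
Tool frame: the origin (TCP) lies midway between the tips of the shut fingers; the grasp point (between the pads) lies 19 mm behind it; z points along the fingers, y is the line along which they close (so a half turn about z gives the same grasp; the last joint's range is limited). The gripper opens to 85 mm and grips with 20 to 120 N. Pads are 22 mm wide; open, the fingers measure 114 mm over their backs; the gripper's body (76 mm by 85 mm) begins 54 mm behind the grasp point. The pads swing forward as they close: fully open they stand 13 mm farther back than shut.
Start: joints at [1.091, 0.313, 0.046, 1.304, 0, 1.431], TCP at [191.673, 542.156, 231.323] pointing down, gripper open.
Joint ranges: [-2.76, 2.76], [-0.86, 1.69], [-1.03, 1.26], [-2.2, 2.34], [-1.47, 1.5], [-3.14, 3.14]. Speed limits (rad/s): [2.57, 2.57, 3.14, 3.14, 3.14, 3.14].

## Interface

Orientations are given as [roll, pitch, yaw] about the fixed x, y, z axes, in that order (R = Rz(yaw) Ry(pitch) Rx(roll)).
In Python, from workcell import r gives the robot as it stands. The module is installed in compiled form; this text tells all that it offers.
- The arm moves only by the tool apply_moves, never from a script. Its argument "commands" is a list of rows, each an object with "delta_pos": the shift along the world's x, y, z in mm, a list of three; "angular": the turn, a rotation vector about the world's x, y, z in degrees, a list of three; "claw": the gripper command: -1 is shut, 1 is fully open, values between are in proportion. A call has 1 to 12 rows; each row is the pose to reach, as a shift and turn from the pose commanded when the call began; what a row does not reach only later rows make up. A row lasts 1/12 s, in which the tool goes at most 41.7 mm and 7.16 degrees, less where a joint would pass 70% of its speed; a pose out of reach is approached as far as the arm can. A call with a gripper value outside its range is refused whole. The fingers move at their own pace and stop on an object; "newtons" is the grip in N (left out, the last holds). Time passes only in rows, so rows that repeat a pose let the fingers close. It gives the time, the measured TCP pose, the force, the opening and the grip force at its end, in the units of the state.
- r.observe(): the state, without advancing time (a new reading comes with each control period).
- r.capture(name): name is "side" or "top" or "wrist"; returns a dict with "image" (480x640x3 uint8, red, green, blue), "vertical_fov" (degrees; the focal length in pixels is half the picture's height over the tangent of half this angle, whatever the lens; pixels are square), "cx", "cy" (the principal point, pixels), "position" and "orientation" of the camera in the world. Camera axes: x right, y down, z forward; pixel columns grow to the right and rows downward; lengths in mm; the calibration is good to about 2 mm. A picture is of the moment at which its call begins. There is no depth.
- r.close_job(): hands the job in; it is judged then, once.
The state is a dict: "clock": time; "qpos": joint angles; "joint_velocities": joint speeds; "tau": joint torques, N m; "tcp_pos": TCP position; "tool_rot": TCP orientation; "wrist_force": force on the tool from outside, world axes, zero at the start; "wrist_torque": the same for the moment, N m; "grip_width": finger opening in mm; "gripper_force": force on a finger pad.
Only numpy, scipy, OpenCV 4.12 (cv2) and the standard library are available. Lean on these libraries where they do the work, as an engineer would, in place of code of your own. Each camera call takes 0.05 s, during which the arm holds its last target. There are 200 camera calls.

## Working session

There is one attempt and no reset: what is moved stays moved. The work goes in short steps, Python scripts to look and compute and a tool call to move; the robot and the scene stay as the last step left them, time stands still between calls to the robot, and variables do not carry over. Pictures are saved under pics/ and viewed, at most 14 in all, crops included, and the job is handed in when it is done.

Besides the shell and the picture viewer there is one more tool, called after "Emit:" by a JSON object that holds its "api" and its "payload", one argument or row to a line. apply_moves: Moves the arm, as the interface text tells. Its arguments: {"type":"object","properties":{"commands":{"type":"array","items":{"type":"object","properties":{"delta_pos":{"type":"array","items":{"type":"number"}},"angular":{"type":"array","items":{"type":"number"}},"claw":{"type":"number"}}}},"newtons":{"type":"number"}},"required":["commands"]}

```bash
mkdir -p pics; cat > h.py <<'E'
import numpy as np, cv2, json, os
from workcell import r
from scipy.spatial.transform import Rotation as R
def rot(o):
    o=np.array(o,float)
    if o.shape==(3,3): return o
    if o.shape==(4,): return R.from_quat(o).as_matrix()
    return R.from_euler('xyz',o).as_matrix()
def cap(name,fn):
    c=r.capture(name); cv2.imwrite('pics/%s.png'%fn,c['image'][:,:,::-1])
    k={a:np.array(c[a]).tolist() for a in c if a!='image'}
    json.dump(k,open('pics/%s.json'%fn,'w')); return c
def load(fn): return json.load(open('pics/%s.json'%fn))
def f(c): return 240/np.tan(np.radians(c['vertical_fov'])/2)
def px2w(c,u,v,z):
    d=rot(c['orientation'])@np.array([(u-c['cx'])/f(c),(v-c['cy'])/f(c),1]); p=np.array(c['position'])
    return (p+d*(z-p[2])/d[2]).round(1)
def w2px(c,P):
    q=(np.atleast_2d(P)-np.array(c['position']))@rot(c['orientation'])
    return (q[:,:2]/q[:,2:]*f(c)+[c['cx'],c['cy']]).round(1)
def crop(fn,u0,v0,u1,v1,s,out):
    i=cv2.imread('pics/%s.png'%fn)[v0:v1,u0:u1]; cv2.imwrite('pics/%s.png'%out,cv2.resize(i,None,fx=s,fy=s,interpolation=cv2.INTER_CUBIC))
def st():
    s=r.observe(); print({k:np.round(s[k],3).tolist() for k in ('clock','qpos','tcp_pos','tool_rot','wrist_force','grip_width','gripper_force')})
E
python3 - <<'E'
from h import *
st()
for n in ('top','side','wrist'):
    cap(n,n+'0'); print(load(n+'0'))
E
```

```text
{'clock': 0.0, 'qpos': [1.091, 0.314, 0.045, 1.304, -0.0, 1.431], 'tcp_pos': [191.417, 541.65, 230.41], 'tool_rot': [-3.14, -0.0, 2.802], 'wrist_force': [0.698, -0.283, 0.063], 'grip_width': 85.814, 'gripper_force': 0.0}
{'vertical_fov': 45.796346624445164, 'cx': 326.08164805904556, 'cy': 242.93194846027316, 'position': [359.86457893797984, -55.57051240181644, 1589.0271458804214], 'orientation': [-3.0390677548142797, -0.008305800661930096, -1.5848021314992689]}
{'vertical_fov': 52.54234986832308, 'cx': 320.2788274412862, 'cy': 237.18463798788983, 'position': [298.27053593908624, -1089.2774093922922, 1063.083718715076], 'orientation': [-2.33093455821375, -0.014088797388326135, -0.18783358769031655]}
{'vertical_fov': 60.19353165364718, 'cx': 316.5501111201382, 'cy': 229.76032362761055, 'position': [123.01941563457703, 565.4690853375755, 373.75252150885274], 'orientation': [2.8489867503129873, 0.0011110746240636793, 1.2303213688329557]}
```

View pics/top0.png

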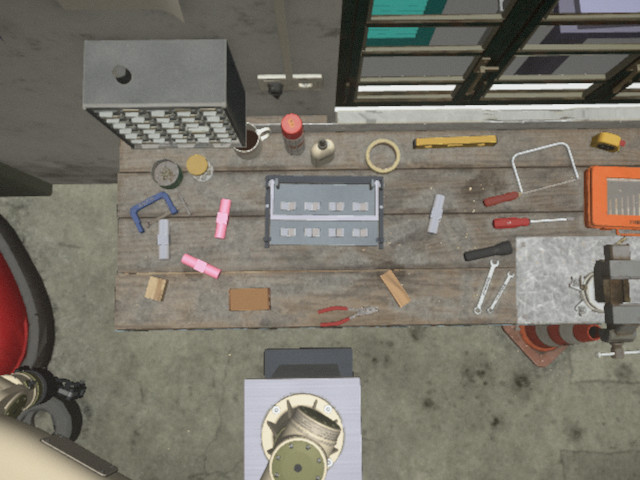

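View pics/side0.png

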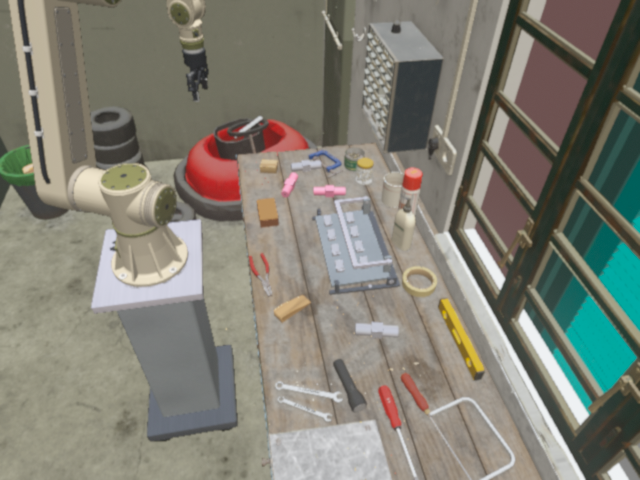

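Top view: steel shafts at (163,239) and (436,214). The pink look-alikes at (222,218) and (201,266) stay put. Wedge is at (395,288), sanding block at (250,299), offcut at (156,288) and fixture around (324,211). What could pass for the wedge is the offcut or the sanding block; what could pass for a shaft is a pink part. Next I take a close crop.

```bash
python3 - <<'E'
from h import *
i=cv2.imread('pics/top0.png')
def g(u0,v0,w,h,W,H): return cv2.resize(i[v0:v0+h,u0:u0+w],(W,H),interpolation=cv2.INTER_CUBIC)
a=g(255,165,140,90,800,514)  # unused scale 5.714
A=cv2.resize(i[168:254,258:392],(670,430),interpolation=cv2.INTER_CUBIC)
out=np.zeros((600,800,3),np.uint8); out[:430,:670]=A
out[430:600,:250]=cv2.resize(i[205:273,140:240],(250,170),interpolation=cv2.INTER_CUBIC)
out[430:600,260:510]=cv2.resize(i[262:313,365:440],(250,170),interpolation=cv2.INTER_CUBIC)
out[430:600,520:770]=cv2.resize(i[187:238,400:475],(250,170),interpolation=cv2.INTER_CUBIC)
cv2.imwrite('pics/c1.png',out)
c=load('top0')
for n,u,v,z in [('s1',163,239,30),('s2',436,214,30),('wedge',395,288,20),('block',250,299,34),('offcut',156,288,30),('torch',488,251,30),('FL',267,242,40),('FR',382,242,40),('pink1',222,218,30),('pink2',201,266,30)]: print(n,px2w(c,u,v,z))
E
```

```text
s1 [536.9 378.1  30. ]
s2 [ 596.8 -377.2   30. ]
wedge [ 393.7 -259.1   20. ]
block [369.1 138.4  34. ]
offcut [402.5 395.1  30. ]
torch [ 491.8 -517.5   30. ]
FL [523.7  91.1  40. ]
FR [ 519.6 -224.1   40. ]
pink1 [593.2 216.2  30. ]
pink2 [461.  273.1  30. ]
```

View pics/c1.png

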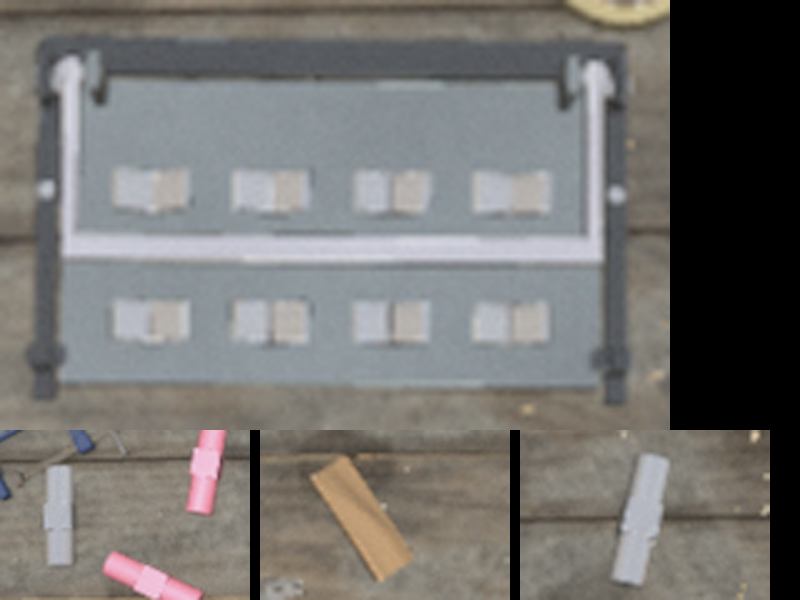

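```bash
python3 - <<'E'
from h import *
from scipy.optimize import least_squares
c=load('top0')
g=lambda u,v:np.array([258+u/5,168+v/5])
obs=np.array([g(151,322),g(271,322),g(391,322),g(511,322),g(152,190),g(271,190),g(392,190),g(512,190)])
ys=[.099,.033,-.033,-.099]
def model(p):
    x,y,yaw,vx=p; P=[]
    for dx in (-36,36):
        for yy in ys:
            bx=vx+dx; z=40+(bx-90)*.047
            P.append([x+np.cos(yaw)*bx-np.sin(yaw)*yy*1e3,y+np.sin(yaw)*bx+np.cos(yaw)*yy*1e3,z])
    return w2px(c,np.array(P))
# vx degenerate w/ x -> use front edge of plate: base x -80, z 12..24
def res(p):
    x,y,yaw,vx=p
    e=np.array([[x-80*np.cos(yaw),y-80*np.sin(yaw),24]])
    h=np.array([[x+105*np.cos(yaw),y+105*np.sin(yaw),30]])
    return np.r_[(model(p)-obs).ravel(), 2*(w2px(c,e)-g(331,384))[0,1], ]
s=least_squares(res,[620,-66,0,0]); print(s.x,np.abs(s.fun).max())
for u,v in [(40,40),(625,38),(45,397),(616,403)]: print(px2w(c,*g(u,v),25))
print('bar',px2w(c,*g(65,247),80),px2w(c,*g(600,247),80))
print('wedge ends',[px2w(c,365+u*.3,262+(v-430)*.3,z) for u,v,z in [(330-260,467,15),(395-260,568,15)]])
print('s1 ends',[px2w(c,140+u*.4,205+(v-430)*.4,25) for u,v in [(59,465),(60,565)]])
print('s2 ends',[px2w(c,400+(u-520)*.3,187+(v-430)*.3,25) for u,v in [(654,455),(628,585)]])
print('cab',[px2w(c,u,v,210) for u,v in [(245,148),(130,148),(240,40)]])
E
```

```text
[620. -66.   0.   0.] 17.600000000000023
[711.1  94.7  25. ]
[ 708.2 -233.    25. ]
[510.3  92.6  25. ]
[ 502.8 -223.1   25. ]
bar [585.7  76.4  80. ] [ 582.  -210.6   80. ]
wedge ends [array([ 435.4, -235.8,   15. ]), array([ 351.1, -287.6,   15. ])]
s1 ends [array([593.2, 378.7,  25. ]), array([482. , 375.9,  25. ])]
s2 ends [array([ 652.5, -391.8,   25. ]), array([ 543. , -366.3,   25. ])]
cab [array([740.8, 128.7, 210. ]), array([744.2, 413. , 210. ]), array([1020.4,  141.5,  210. ])]
```

Emit:
{"api": "apply_moves", "payload": {
  "commands": [
    {"delta_pos":[40,-40,40],"angular":[0,0,3]},
    {"delta_pos":[80,-80,40],"angular":[0,0,6]},
    {"delta_pos":[110,-120,40],"angular":[0,0,9]},
    {"delta_pos":[140,-160,40],"angular":[0,0,12]},
    {"delta_pos":[170,-200,40],"angular":[0,0,16]},
    {"delta_pos":[180,-240,40],"angular":[0,0,19.5]},
    {"delta_pos":[185,-280,40],"angular":[0,0,19.5]},
    {"delta_pos":[190,-320,40],"angular":[0,0,19.5]},
    {"delta_pos":[195,-360,40],"angular":[0,0,19.5]},
    {"delta_pos":[200,-400,40],"angular":[0,0,19.5]},
    {"delta_pos":[210,-440,40],"angular":[0,0,19.5]},
    {"delta_pos":[220,-480,40],"angular":[0,0,19.5]}
  ]
}}

```text
$.commands[0]: bad value
```

Emit:
{"api": "apply_moves", "payload": {
  "commands": [
    {"delta_pos":[40,-40,40],"angular":[0,0,3],"claw":1},
    {"delta_pos":[70,-80,40],"angular":[0,0,6],"claw":1},
    {"delta_pos":[100,-120,40],"angular":[0,0,9],"claw":1},
    {"delta_pos":[130,-160,40],"angular":[0,0,12],"claw":1},
    {"delta_pos":[160,-200,40],"angular":[0,0,16],"claw":1},
    {"delta_pos":[180,-240,40],"angular":[0,0,19.5],"claw":1},
    {"delta_pos":[185,-280,40],"angular":[0,0,19.5],"claw":1},
    {"delta_pos":[190,-320,40],"angular":[0,0,19.5],"claw":1},
    {"delta_pos":[195,-360,40],"angular":[0,0,19.5],"claw":1},
    {"delta_pos":[200,-400,40],"angular":[0,0,19.5],"claw":1},
    {"delta_pos":[210,-440,40],"angular":[0,0,19.5],"claw":1},
    {"delta_pos":[220,-480,40],"angular":[0,0,19.5],"claw":1}
  ]
}}

```text
clock: 1.15
tcp_pos: [400.3, 108.7, 271.3]
tool_rot: [3.141, 0.0, -3.141]
wrist_force: [0.7, 0.4, -0.6]
grip_width: 85.6
gripper_force: 0.0
```

```bash
sed -i "s/\[c\['cx'\],c\['cy'\]\]).round(1)/[c['cx'],c['cy']])/" h.py; python3 - <<'E'
from h import *
from scipy.optimize import least_squares
c=load('top0')
g=lambda u,v:np.array([258+u/5,168+v/5])
obs=np.array([g(151,322),g(271,322),g(391,322),g(511,322),g(152,190),g(271,190),g(392,190),g(512,190)])
def model(p):
    x,y,yaw,vx=p; P=[]
    for dx in (-36,36):
        for yy in (99,33,-33,-99):
            bx=vx+dx; z=40+(bx-90)*.047
            P.append([x+np.cos(yaw)*bx-np.sin(yaw)*yy,y+np.sin(yaw)*bx+np.cos(yaw)*yy,z])
    return w2px(c,np.array(P))
def res(p):
    x,y,yaw,vx=p
    e=np.array([[x-80*np.cos(yaw),y-80*np.sin(yaw),24]])
    return np.r_[(model(p)-obs).ravel(), 2*(w2px(c,e)-g(331,384))[0,1]]
s=least_squares(res,[620,-66,0,0]); print(s.x,np.abs(s.fun).max())
st(); cap('wrist','w1')
E
```

```text
[ 5.95549655e+02 -6.68183538e+01 -1.40460364e-02 -1.00540281e+01] 0.3118063806497844
{'clock': 1.15, 'qpos': [0.071, -0.009, -0.24, 1.34, 0.0, 0.07], 'tcp_pos': [400.275, 108.662, 271.283], 'tool_rot': [3.141, 0.0, -3.141], 'wrist_force': [0.684, 0.448, -0.558], 'grip_width': 85.559, 'gripper_force': 0.0}
```

View pics/w1.png

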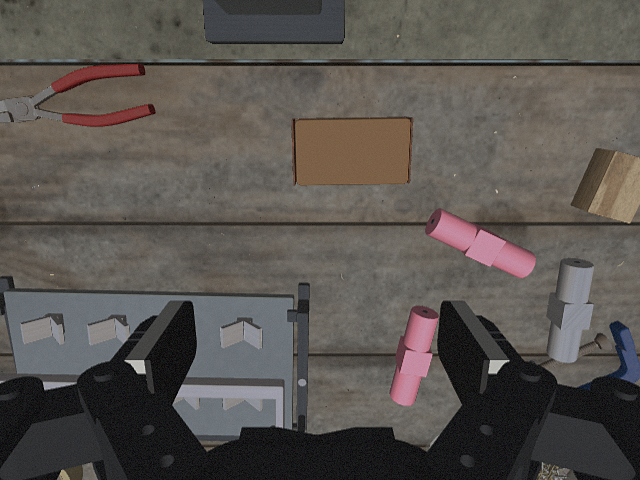

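Emit:
{"api": "apply_moves", "payload": {
  "commands": [
    {"delta_pos":[6,-15,-4],"angular":[0,0,-7.1],"claw":1},
    {"delta_pos":[12,-30,-8],"angular":[0,0,-14.2],"claw":1},
    {"delta_pos":[18,-45,-12],"angular":[0,0,-21.3],"claw":0.5},
    {"delta_pos":[24,-60,-16],"angular":[0,0,-28.4],"claw":0},
    {"delta_pos":[30,-75,-20],"angular":[0,0,-35.5],"claw":-0.3},
    {"delta_pos":[36,-90,-24],"angular":[0,0,-42.6],"claw":-0.3},
    {"delta_pos":[42,-105,-28],"angular":[0,0,-49.7],"claw":-0.3},
    {"delta_pos":[48,-120,-32],"angular":[0,0,-56.8],"claw":-0.3},
    {"delta_pos":[54,-135,-36],"angular":[0,0,-63.9],"claw":-0.3},
    {"delta_pos":[60,-150,-40],"angular":[0,0,-71],"claw":-0.3},
    {"delta_pos":[65,-165,-40],"angular":[0,0,-78.1],"claw":-0.3},
    {"delta_pos":[70,-175.5,-40],"angular":[0,0,-85],"claw":-0.3}
  ]
}}

```text
clock: 2.2
tcp_pos: [470.6, -65.9, 230.7]
tool_rot: [-3.14, -0.0, 1.652]
wrist_force: [0.3, -0.4, 0.1]
grip_width: 30.1
gripper_force: 0.0
```

```bash
python3 - <<'E'
from h import *
st()
for a in (-7,-14,-21,-28,-35,-42,-45): print(a,(R.from_euler('y',a,degrees=True)*R.from_euler('z',-5.8,degrees=True)).as_rotvec(degrees=True).round(1).tolist())
E
```

```text
{'clock': 2.2, 'qpos': [-0.308, 0.121, -0.2, 1.251, -0.0, 1.182], 'tcp_pos': [470.558, -65.947, 230.656], 'tool_rot': [-3.14, -0.0, 1.652], 'wrist_force': [0.268, -0.434, 0.095], 'grip_width': 30.137, 'gripper_force': 0.0}
-7 [0.4, -7.0, -5.8]
-14 [0.7, -14.0, -5.8]
-21 [1.1, -21.0, -5.7]
-28 [1.4, -28.0, -5.7]
-35 [1.8, -35.0, -5.6]
-42 [2.1, -42.0, -5.5]
-45 [2.3, -45.0, -5.5]
```

Emit:
{"api": "apply_moves", "payload": {
  "commands": [
    {"delta_pos":[5,0,0],"angular":[0,0,-5.8],"claw":-0.3},
    {"delta_pos":[10,0,-5],"angular":[0.4,-7,-5.8],"claw":-0.3},
    {"delta_pos":[20,0,-15],"angular":[0.7,-14,-5.8],"claw":-0.3},
    {"delta_pos":[30,0,-35],"angular":[1.1,-21,-5.7],"claw":-0.3},
    {"delta_pos":[45,0,-55],"angular":[1.4,-28,-5.7],"claw":-0.3},
    {"delta_pos":[55,0,-75],"angular":[1.8,-35,-5.6],"claw":-0.3},
    {"delta_pos":[60,-1,-90],"angular":[2.1,-42,-5.5],"claw":-0.3},
    {"delta_pos":[64,-1,-103],"angular":[2.3,-45,-5.5],"claw":-0.3},
    {"delta_pos":[64,-1,-103],"angular":[2.3,-45,-5.5],"claw":-0.3}
  ]
}}

```text
clock: 2.95
tcp_pos: [542.7, -68.7, 135.9]
tool_rot: [2.366, -0.013, 1.564]
wrist_force: [-0.4, -8.0, 3.1]
grip_width: 29.6
gripper_force: 0.0
```

```bash
python3 - <<'E'
from h import *
st(); cap('wrist','w2'); cap('side','s2')
a=cv2.imread('pics/w2.png'); b=cv2.imread('pics/s2.png')[170:320,260:430]
o=np.zeros((480,800,3),np.uint8); o[:300,:400]=cv2.resize(a,(400,300)); 
o=np.zeros((600,800,3),np.uint8); o[:,:]=0
o[:285,:380]=cv2.resize(a,(380,285)); o[:371,380:800]=cv2.resize(b,(420,371),interpolation=cv2.INTER_CUBIC)
cv2.imwrite('pics/c2.png',o)
E
```

```text
{'clock': 2.95, 'qpos': [-0.445, -0.104, -1.028, -0.076, 0.31, 1.256], 'tcp_pos': [542.724, -68.731, 135.874], 'tool_rot': [2.366, -0.013, 1.564], 'wrist_force': [-0.393, -7.953, 3.06], 'grip_width': 29.609, 'gripper_force': 0.0}
```

View pics/c2.png

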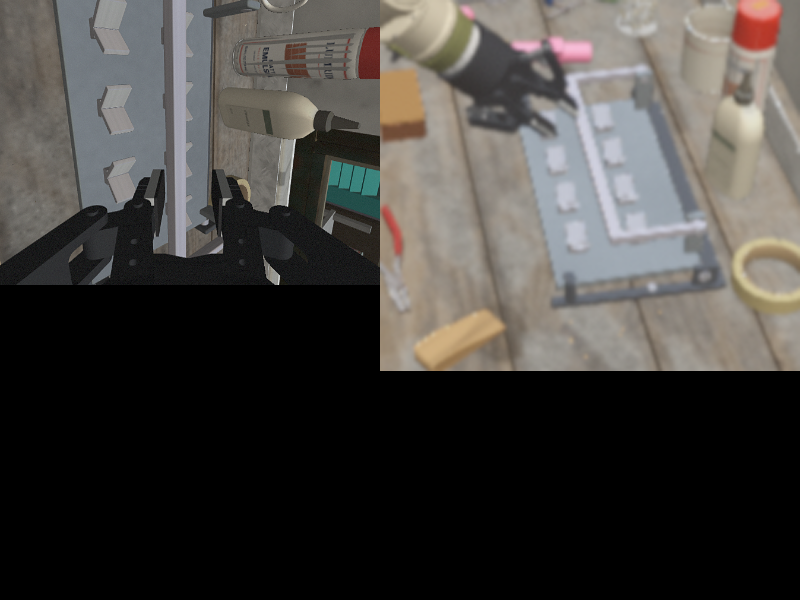

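```bash
python3 - <<'E'
from h import *
c=load('w2'); s=640/380
for z in (68,73,78,83,88):
    x=584
    print(z,[(w2px(c,[x+(y+67)*.014*1,y,z])[0]/s).round(1).tolist() for y in (-67,-30,0)])
st()
E
```

```text
68 [[167.7, 141.6], [166.5, 102.3], [165.6, 67.6]]
73 [[171.1, 142.8], [170.2, 102.9], [169.3, 67.6]]
78 [[174.7, 143.9], [173.9, 103.4], [173.2, 67.7]]
83 [[178.4, 145.1], [177.8, 104.0], [177.2, 67.7]]
88 [[182.2, 146.3], [181.7, 104.6], [181.3, 67.7]]
{'clock': 3.05, 'qpos': [-0.446, -0.104, -1.024, -0.076, 0.309, 1.255], 'tcp_pos': [544.989, -70.456, 138.45], 'tool_rot': [2.362, -0.01, 1.563], 'wrist_force': [-0.635, -0.541, 0.035], 'grip_width': 29.998, 'gripper_force': 0.0}
```

Emit:
{"api": "apply_moves", "payload": {
  "commands": [
    {"delta_pos":[0,0,10],"angular":[0,5,0],"claw":-0.3},
    {"delta_pos":[0,0,10],"angular":[0,12,0],"claw":-0.3},
    {"delta_pos":[0,0,10],"angular":[0,15,0],"claw":-0.3},
    {"delta_pos":[0,0,10],"angular":[0,15,0],"claw":-0.3}
  ]
}}

```text
clock: 3.38
tcp_pos: [544.2, -68.9, 148.2]
tool_rot: [2.631, -0.009, 1.562]
wrist_force: [0.2, -0.5, 0.7]
grip_width: 30.0
gripper_force: 0.0
```

```bash
python3 - <<'E'
from h import *
st(); 
E
```

```text
{'clock': 3.383, 'qpos': [-0.374, -0.041, -0.727, 0.405, 0.183, 1.253], 'tcp_pos': [544.19, -68.891, 148.168], 'tool_rot': [2.631, -0.009, 1.562], 'wrist_force': [0.222, -0.527, 0.723], 'grip_width': 29.989, 'gripper_force': 0.0}
```

Emit:
{"api": "apply_moves", "payload": {
  "commands": [
    {"delta_pos":[15,2,-25],"angular":[0,0,0],"claw":-0.15},
    {"delta_pos":[22,2,-38],"angular":[0,0,0],"claw":-0.15},
    {"delta_pos":[30,2,-52],"angular":[0,0,0],"claw":-0.15},
    {"delta_pos":[38,2,-65],"angular":[0,0,0],"claw":-0.15},
    {"delta_pos":[46,2,-79],"angular":[0,0,0],"claw":-0.15},
    {"delta_pos":[46,2,-79],"angular":[0,0,0],"claw":-0.15},
    {"delta_pos":[46,2,-79],"angular":[0,0,0],"claw":-0.15}
  ]
}}

```text
clock: 3.97
tcp_pos: [585.6, -65.6, 64.5]
tool_rot: [2.635, -0.012, 1.561]
wrist_force: [-0.6, 0.5, 0.0]
grip_width: 36.3
gripper_force: 0.0
```

```bash
python3 - <<'E'
from h import *
st(); cap('wrist','w3'); cap('side','s3')
a=cv2.imread('pics/w3.png'); b=cv2.imread('pics/s3.png')[180:300,300:420]
o=np.zeros((400,800,3),np.uint8)
o[:300,:400]=cv2.resize(a,(400,300)); o[:400,400:800]=cv2.resize(b,(400,400),interpolation=cv2.INTER_CUBIC)
cv2.imwrite('pics/c3.png',o)
E
```

```text
{'clock': 3.967, 'qpos': [-0.333, 0.159, -0.767, 0.164, 0.165, 1.291], 'tcp_pos': [585.557, -65.592, 64.534], 'tool_rot': [2.635, -0.012, 1.561], 'wrist_force': [-0.606, 0.545, 0.028], 'grip_width': 36.261, 'gripper_force': 0.0}
```

View pics/c3.png

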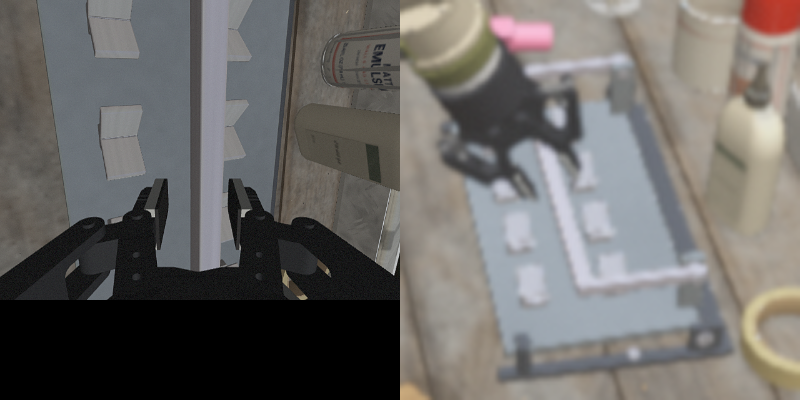

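```bash
python3 - <<'E'
from h import *
p0=np.array([585.6,64.5]); h=np.array([679,84.]); t0=29
for i,(ph) in enumerate(np.linspace(-.047,1.53,21)):
    t=np.radians(t0*(1-i/20)); d=np.array([np.sin(t),-np.cos(t)])
    p=h+95*np.array([-np.cos(ph),np.sin(ph)])+12*d
    print(i,(p-p0).round(1),round(t0*i/20,1))
E
```

```text
0 [4.3 4.5] 0.0
1 [ 4.  11.9] 1.4
2 [ 4.3 19.2] 2.9
3 [ 5.1 26.5] 4.3
4 [ 6.5 33.7] 5.8
5 [ 8.5 40.7] 7.2
6 [11.1 47.5] 8.7
7 [14.1 54.1] 10.2
8 [17.7 60.4] 11.6
9 [21.8 66.4] 13.1
10 [26.3 72. ] 14.5
11 [31.3 77.3] 15.9
12 [36.7 82.1] 17.4
13 [42.4 86.5] 18.9
14 [48.5 90.4] 20.3
15 [54.9 93.7] 21.8
16 [61.5 96.6] 23.2
17 [68.3 98.9] 24.6
18 [ 75.3 100.6] 26.1
19 [ 82.4 101.8] 27.6
20 [ 89.5 102.4] 29.0
```

Emit:
{"api": "apply_moves", "payload": {
  "commands": [
    {"delta_pos":[4,0,4.5],"angular":[0,0,0],"claw":-0.42},
    {"delta_pos":[4,0,4.5],"angular":[0,0,0],"claw":-0.42},
    {"delta_pos":[4,0,12],"angular":[0,1.4,0],"claw":-0.42},
    {"delta_pos":[4.3,0,19],"angular":[0,2.9,0],"claw":-0.42},
    {"delta_pos":[5,0,26.5],"angular":[0,4.3,0],"claw":-0.42},
    {"delta_pos":[6.5,0,33.7],"angular":[0,5.8,0],"claw":-0.42},
    {"delta_pos":[8.5,0,40.7],"angular":[0,7.2,0],"claw":-0.42},
    {"delta_pos":[11,0,47.5],"angular":[0,8.7,0],"claw":-0.42},
    {"delta_pos":[14,0,54],"angular":[0,10.2,0],"claw":-0.42},
    {"delta_pos":[17.7,0,60.4],"angular":[0,11.6,0],"claw":-0.42},
    {"delta_pos":[21.8,0,66.4],"angular":[0,13.1,0],"claw":-0.42},
    {"delta_pos":[26.3,0,72],"angular":[0,14.5,0],"claw":-0.42}
  ]
}}

```text
clock: 5.07
tcp_pos: [609.1, -66.1, 137.8]
tool_rot: [2.894, -0.007, 1.558]
wrist_force: [-16.8, -1.6, 5.8]
grip_width: 24.7
gripper_force: 7.1
```

```bash
python3 - <<'E'
from h import *
st()
E
```

```text
{'clock': 5.067, 'qpos': [-0.274, 0.243, -0.319, 0.771, 0.07, 1.32], 'tcp_pos': [609.107, -66.138, 137.755], 'tool_rot': [2.894, -0.007, 1.558], 'wrist_force': [-16.824, -1.577, 5.761], 'grip_width': 24.746, 'gripper_force': 7.076}
```

Emit:
{"api": "apply_moves", "payload": {
  "commands": [
    {"delta_pos":[4.5,0,5.5],"angular":[0,1.4,0],"claw":-0.38},
    {"delta_pos":[10,0,10],"angular":[0,2.9,0],"claw":-0.38},
    {"delta_pos":[15.5,0,14.5],"angular":[0,4.3,0],"claw":-0.38},
    {"delta_pos":[21.5,0,18.5],"angular":[0,5.8,0],"claw":-0.38},
    {"delta_pos":[28,0,22],"angular":[0,7.2,0],"claw":-0.38}
  ]
}}

```text
clock: 5.48
tcp_pos: [641.0, -66.6, 162.3]
tool_rot: [3.012, -0.005, 1.557]
wrist_force: [-6.1, -0.7, 3.0]
grip_width: 26.4
gripper_force: 2.7
```

Emit:
{"api": "apply_moves", "payload": {
  "commands": [
    {"delta_pos":[6.5,0,3],"angular":[0,1.4,0],"claw":-0.38},
    {"delta_pos":[13.5,0,5],"angular":[0,2.8,0],"claw":-0.38},
    {"delta_pos":[20.5,0,7],"angular":[0,4.3,0],"claw":-0.38},
    {"delta_pos":[27.5,0,8],"angular":[0,5.8,0],"claw":-0.38},
    {"delta_pos":[34.5,0,8.7],"angular":[0,7.2,0],"claw":-0.38},
    {"delta_pos":[38,0,8.7],"angular":[0,7.2,0],"claw":-0.38},
    {"delta_pos":[38,0,8.7],"angular":[0,7.2,0],"claw":-0.38}
  ]
}}

```text
clock: 6.07
tcp_pos: [681.2, -66.8, 170.1]
tool_rot: [3.133, -0.004, 1.557]
wrist_force: [-1.2, -0.3, 0.8]
grip_width: 26.5
gripper_force: 0.4
```

```bash
python3 - <<'E'
from h import *
st(); cap('wrist','w4'); cap('side','s4'); cap('top','t4')
a=cv2.imread('pics/w4.png'); b=cv2.imread('pics/s4.png')[140:290,290:440]
o=np.zeros((400,800,3),np.uint8)
o[:300,:400]=cv2.resize(a,(400,300)); o[:400,400:800]=cv2.resize(b,(400,400),interpolation=cv2.INTER_CUBIC)
cv2.imwrite('pics/c4.png',o)
E
```

```text
{'clock': 6.067, 'qpos': [-0.217, 0.544, 0.249, 1.268, 0.005, 1.367], 'tcp_pos': [681.161, -66.766, 170.059], 'tool_rot': [3.133, -0.004, 1.557], 'wrist_force': [-1.167, -0.259, 0.765], 'grip_width': 26.548, 'gripper_force': 0.37}
```

View pics/c4.png

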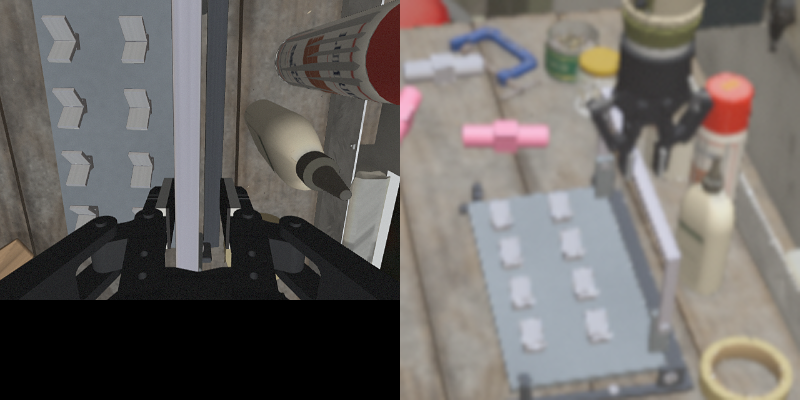

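Emit:
{"api": "apply_moves", "payload": {
  "commands": [
    {"delta_pos":[0,0,40],"angular":[0,0,0],"claw":-0.2},
    {"delta_pos":[0,0,80],"angular":[0,0,0],"claw":0},
    {"delta_pos":[-30,0,85],"angular":[0,0,7],"claw":0},
    {"delta_pos":[-60,-15,85],"angular":[0,0,14],"claw":0.2},
    {"delta_pos":[-90,-30,80],"angular":[0,0,21],"claw":0.4},
    {"delta_pos":[-120,-50,75],"angular":[0,0,28],"claw":0.6},
    {"delta_pos":[-150,-70,70],"angular":[0,0,35],"claw":0.6},
    {"delta_pos":[-170,-90,65],"angular":[0,0,42],"claw":0.6},
    {"delta_pos":[-185,-110,60],"angular":[0,0,49],"claw":0.6},
    {"delta_pos":[-200,-130,60],"angular":[0,0,56],"claw":0.6},
    {"delta_pos":[-210,-145,60],"angular":[0,0,63],"claw":0.6},
    {"delta_pos":[-217,-154,60],"angular":[0,0,70],"claw":0.6}
  ]
}}

```text
clock: 7.22
tcp_pos: [462.2, -222.0, 229.9]
tool_rot: [3.135, -0.002, 2.783]
wrist_force: [0.1, 0.7, 0.6]
grip_width: 68.4
gripper_force: 0.0
```

Emit:
{"api": "apply_moves", "payload": {
  "commands": [
    {"delta_pos":[0,0,0],"angular":[0,0,7],"claw":0.6},
    {"delta_pos":[0,0,0],"angular":[0,0,14],"claw":0.6},
    {"delta_pos":[0,0,0],"angular":[0,0,21],"claw":0.6},
    {"delta_pos":[0,0,0],"angular":[0,0,28],"claw":0.6},
    {"delta_pos":[0,0,0],"angular":[0,0,35],"claw":0.6},
    {"delta_pos":[0,0,0],"angular":[0,0,42],"claw":0.6},
    {"delta_pos":[0,0,0],"angular":[0,0,49],"claw":0.6},
    {"delta_pos":[0,0,0],"angular":[0,0,52],"claw":0.6},
    {"delta_pos":[0,0,0],"angular":[0,0,52],"claw":0.6}
  ]
}}

```text
clock: 7.97
tcp_pos: [463.3, -220.5, 229.8]
tool_rot: [3.136, -0.003, -2.595]
wrist_force: [0.0, 0.3, -0.7]
grip_width: 68.2
gripper_force: 0.0
```

```bash
python3 - <<'E'
from h import *
st(); cap('wrist','w5'); c=load('w5')
print(w2px(c,[[394,-262,10],[435,-236,10],[351,-288,10],[585,-67,50]]))
E
```

```text
{'clock': 7.967, 'qpos': [-0.6, 0.199, -0.108, 1.27, -0.001, -1.147], 'tcp_pos': [463.333, -220.473, 229.845], 'tool_rot': [3.136, -0.003, -2.595], 'wrist_force': [0.039, 0.337, -0.652], 'grip_width': 68.211, 'gripper_force': 0.0}
[[317.05911633  96.25486667]
 [318.13814084 154.94176465]
 [317.18499098  30.32346645]
 [390.24302698 395.19051319]]
```

View pics/w5.png

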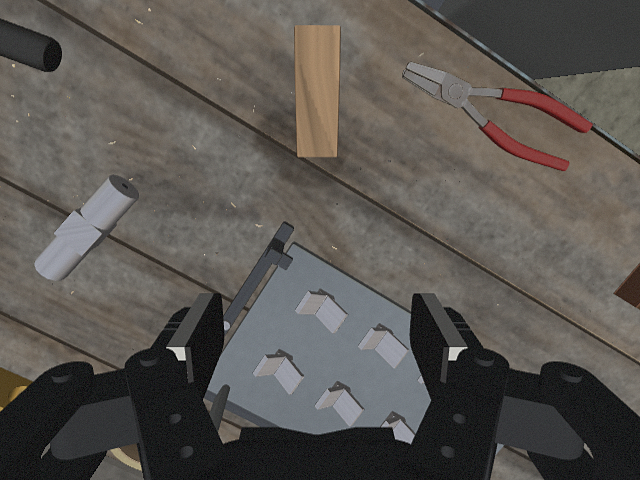

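```bash
python3 - <<'E'
from h import *
c=load('w5')
a=px2w(c,317.5,157,3); b=px2w(c,317.5,25,24); print(a,b,np.linalg.norm((a-b)[:2]),np.degrees(np.arctan2(*(a-b)[1::-1])))
u=(a-b)/np.linalg.norm((a-b)[:2]); print('tail grasp',(a-87*u)[:2],'origin',(a-51*u)[:2])
print('shaft2 ends', px2w(c,124,178,30),px2w(c,52,278,15), 'ctr',px2w(c,84,229,30))
print('front edge plate L/R',px2w(c,293,243,24),px2w(c,410,312,24))
E
```

```text
[ 437.5 -235.1    3. ] [ 349.7 -288.6   24. ] 102.81580617784411 31.355598122786166
tail grasp [ 363.20597573 -280.37027675] origin [ 393.9483306  -261.63774844]
shaft2 ends [ 533.1 -365.6   30. ] [ 660.1 -389.4   15. ] ctr [ 591.8 -377.1   30. ]
front edge plate L/R [ 511.5 -215.8   24. ] [513.6 -87.5  24. ]
```

Emit:
{"api": "apply_moves", "payload": {
  "commands": [
    {"delta_pos":[-35,-20,-10],"angular":[0,0,0],"claw":0.5},
    {"delta_pos":[-68,-40,-25],"angular":[0,0,0],"claw":0.5},
    {"delta_pos":[-90,-54,-50],"angular":[0,0,0],"claw":0.5},
    {"delta_pos":[-100,-60,-85],"angular":[0,0,0],"claw":0.5},
    {"delta_pos":[-100,-60,-120],"angular":[0,0,0],"claw":0.5},
    {"delta_pos":[-100,-60,-155],"angular":[0,0,0],"claw":0.5},
    {"delta_pos":[-100,-60,-185],"angular":[0,0,0],"claw":0.5},
    {"delta_pos":[-100,-60,-205],"angular":[0,0,0],"claw":0.5},
    {"delta_pos":[-100,-60,-218],"angular":[0,0,0],"claw":0.5},
    {"delta_pos":[-100,-60,-225],"angular":[0,0,0],"claw":0.5},
    {"delta_pos":[-100,-60,-225],"angular":[0,0,0],"claw":0.5}
  ]
}}

```text
clock: 8.93
tcp_pos: [362.7, -279.8, 3.4]
tool_rot: [3.132, -0.004, -2.598]
wrist_force: [-0.1, -0.5, 1.0]
grip_width: 64.0
gripper_force: 0.0
```

```bash
python3 - <<'E'
from h import *
st()
E
```

```text
{'clock': 8.933, 'qpos': [-0.831, 0.304, -0.588, 0.688, -0.002, -1.375], 'tcp_pos': [362.704, -279.776, 3.381], 'tool_rot': [3.132, -0.004, -2.598], 'wrist_force': [-0.081, -0.517, 0.966], 'grip_width': 64.039, 'gripper_force': 0.0}
```

Emit:
{"api": "apply_moves", "payload": {
  "commands": [
    {"delta_pos":[0,0,0],"angular":[0,0,0],"claw":-0.2},
    {"delta_pos":[0,0,0],"angular":[0,0,0],"claw":-0.4},
    {"delta_pos":[0,0,0],"angular":[0,0,0],"claw":-0.6},
    {"delta_pos":[0,0,0],"angular":[0,0,0],"claw":-0.6},
    {"delta_pos":[0,0,0],"angular":[0,0,0],"claw":-0.6}
  ],
  "newtons": 70
}}

```text
clock: 9.35
tcp_pos: [364.5, -281.6, 6.1]
tool_rot: [3.138, -0.003, -2.597]
wrist_force: [-0.3, 1.2, 6.0]
grip_width: 34.9
gripper_force: 70.2
```

Emit:
{"api": "apply_moves", "payload": {
  "commands": [
    {"delta_pos":[0,0,20],"angular":[0,0,0],"claw":-0.6},
    {"delta_pos":[0,10,40],"angular":[0,0,-3],"claw":-0.6},
    {"delta_pos":[8,45,40],"angular":[0,0,-9],"claw":-0.6},
    {"delta_pos":[14,80,40],"angular":[0,0,-15],"claw":-0.6},
    {"delta_pos":[20,115,40],"angular":[0,0,-21],"claw":-0.6},
    {"delta_pos":[28,150,40],"angular":[0,0,-27],"claw":-0.6},
    {"delta_pos":[34,185,40],"angular":[0,0,-32.2],"claw":-0.6},
    {"delta_pos":[38,212,40],"angular":[0,0,-32.2],"claw":-0.6},
    {"delta_pos":[38,216,30],"angular":[0,0,-32.2],"claw":-0.6},
    {"delta_pos":[38,216,15],"angular":[0,0,-32.2],"claw":-0.6},
    {"delta_pos":[38,216,5],"angular":[0,0,-32.2],"claw":-0.6},
    {"delta_pos":[38,216,1],"angular":[0,0,-32.2],"claw":-0.6}
  ]
}}

```text
clock: 10.35
tcp_pos: [401.2, -63.9, 5.9]
tool_rot: [3.134, -0.004, 3.126]
wrist_force: [-17.7, 7.6, 75.3]
grip_width: 34.5
gripper_force: 84.8
```

```bash
python3 - <<'E'
from h import *
st(); cap('top','t6'); cap('side','s6')
a=cv2.imread('pics/t6.png')[170:300,255:395]; b=cv2.imread('pics/s6.png')[180:320,230:420]
o=np.zeros((520,800,3),np.uint8)
o[:371,:400]=cv2.resize(a,(400,371),interpolation=cv2.INTER_CUBIC); o[:295,400:800]=cv2.resize(b,(400,295),interpolation=cv2.INTER_CUBIC)
cv2.imwrite('pics/c6.png',o)
E
```

```text
{'clock': 10.35, 'qpos': [-0.36, 0.214, -0.711, 0.653, 0.006, -0.344], 'tcp_pos': [401.242, -63.939, 5.877], 'tool_rot': [3.134, -0.004, 3.126], 'wrist_force': [-17.707, 7.59, 75.293], 'grip_width': 34.464, 'gripper_force': 84.788}
```

View pics/c6.png

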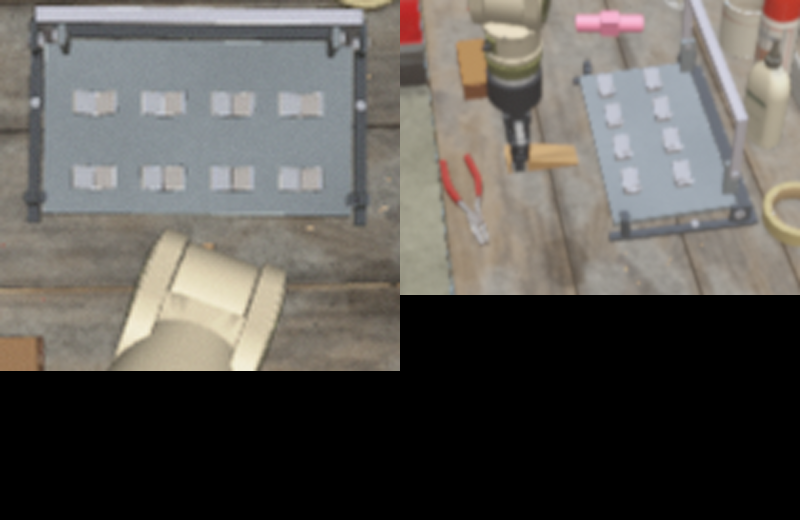

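Emit:
{"api": "apply_moves", "payload": {
  "commands": [
    {"delta_pos":[0,0,2],"angular":[0,0,0],"claw":-0.6},
    {"delta_pos":[0,0,2],"angular":[0,0,0],"claw":-0.6}
  ]
}}

```text
clock: 10.62
tcp_pos: [402.1, -65.0, 8.3]
tool_rot: [3.135, -0.003, 3.124]
wrist_force: [0.2, 0.7, -1.3]
grip_width: 34.6
gripper_force: 75.2
```

Emit:
{"api": "apply_moves", "payload": {
  "commands": [
    {"delta_pos":[8,0,0],"angular":[0,0,0],"claw":-0.6},
    {"delta_pos":[16,0,0],"angular":[0,0,0],"claw":-0.6},
    {"delta_pos":[24,-0.5,0],"angular":[0,0,0],"claw":-0.6},
    {"delta_pos":[30,-0.5,0],"angular":[0,0,0],"claw":-0.6},
    {"delta_pos":[36,-0.5,0],"angular":[0,0,0],"claw":-0.6},
    {"delta_pos":[42,-0.5,0],"angular":[0,0,0],"claw":-0.6},
    {"delta_pos":[48,-0.5,0],"angular":[0,0,0],"claw":-0.6},
    {"delta_pos":[54,-0.5,0],"angular":[0,0,0],"claw":-0.6},
    {"delta_pos":[60,-0.5,0],"angular":[0,0,0],"claw":-0.6},
    {"delta_pos":[65,-0.5,0],"angular":[0,0,0],"claw":-0.6}
  ]
}}

```text
clock: 11.45
tcp_pos: [465.8, -64.8, 6.9]
tool_rot: [3.134, -0.007, 3.125]
wrist_force: [-2.8, -0.8, -3.7]
grip_width: 34.4
gripper_force: 75.0
```

Emit:
{"api": "apply_moves", "payload": {
  "commands": [
    {"delta_pos":[4,0,0],"angular":[0,0,0],"claw":-0.6},
    {"delta_pos":[8,0,0],"angular":[0,0,0],"claw":-0.6},
    {"delta_pos":[12,0,0],"angular":[0,0,0],"claw":-0.6},
    {"delta_pos":[15,0,0],"angular":[0,0,0],"claw":-0.6}
  ]
}}

```text
clock: 11.78
tcp_pos: [481.8, -65.1, 7.4]
tool_rot: [3.134, -0.004, 3.125]
wrist_force: [-3.5, 0.5, -6.4]
grip_width: 34.7
gripper_force: 74.6
```

Emit:
{"api": "apply_moves", "payload": {
  "commands": [
    {"delta_pos":[2,0,0],"angular":[0,0,0],"claw":-0.6},
    {"delta_pos":[4,0,0],"angular":[0,0,0],"claw":-0.6},
    {"delta_pos":[4,0,0],"angular":[0,0,0],"claw":-0.6}
  ]
}}

```text
clock: 12.03
tcp_pos: [484.3, -64.8, 6.8]
tool_rot: [3.134, -0.007, 3.125]
wrist_force: [-3.7, 0.4, -9.2]
grip_width: 34.7
gripper_force: 74.4
```

```bash
python3 - <<'E'
from h import *
st(); cap('side','s7')
a=cv2.imread('pics/s7.png')[180:300,290:430]
cv2.imwrite('pics/c7.png',cv2.resize(a,(700,600),interpolation=cv2.INTER_CUBIC))
E
```

```text
{'clock': 12.033, 'qpos': [-0.301, 0.346, -0.512, 0.721, 0.005, -0.284], 'tcp_pos': [484.306, -64.82, 6.77], 'tool_rot': [3.134, -0.007, 3.125], 'wrist_force': [-3.722, 0.408, -9.186], 'grip_width': 34.659, 'gripper_force': 74.422}
```

View pics/c7.png

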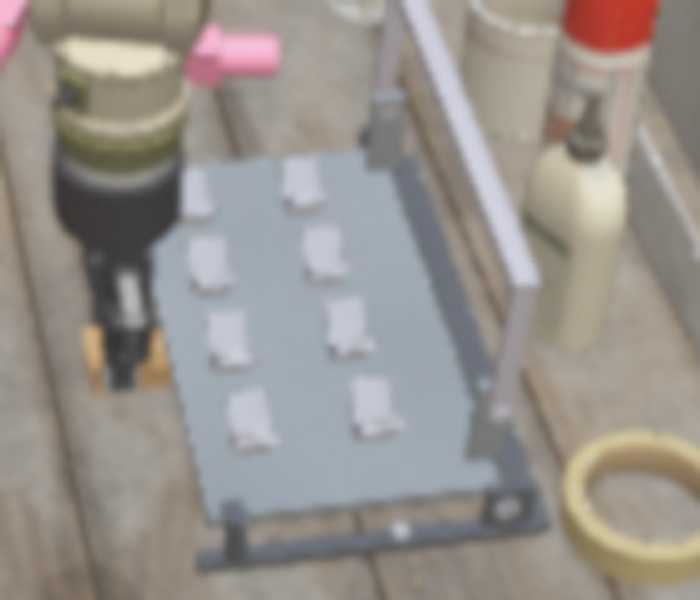

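Emit:
{"api": "apply_moves", "payload": {
  "commands": [
    {"delta_pos":[3,0,-1],"angular":[0,0,0],"claw":-0.6},
    {"delta_pos":[5,0,-1],"angular":[0,0,0],"claw":-0.6},
    {"delta_pos":[7,0,-1],"angular":[0,0,0],"claw":-0.6},
    {"delta_pos":[7,0,-1],"angular":[0,0,0],"claw":-0.6}
  ]
}}

```text
clock: 12.42
tcp_pos: [486.4, -64.7, 6.1]
tool_rot: [3.135, -0.015, 3.124]
wrist_force: [-19.0, -1.5, 8.7]
grip_width: 34.3
gripper_force: 76.4
```

Emit:
{"api": "apply_moves", "payload": {
  "commands": [
    {"delta_pos":[3,0,0],"angular":[0,0,0],"claw":-0.6},
    {"delta_pos":[5,0,0],"angular":[0,0,0],"claw":-0.6},
    {"delta_pos":[5,0,0],"angular":[0,0,0],"claw":-0.6}
  ]
}}

```text
clock: 12.67
tcp_pos: [487.1, -64.3, 6.1]
tool_rot: [3.135, -0.023, 3.124]
wrist_force: [-31.2, -2.4, 20.6]
grip_width: 34.2
gripper_force: 77.7
```

Emit:
{"api": "apply_moves", "payload": {
  "commands": [
    {"delta_pos":[-8,0,0],"angular":[0,0,0],"claw":-0.6},
    {"delta_pos":[-8,0,0],"angular":[0,0,0],"claw":0.2},
    {"delta_pos":[-8,0,0],"angular":[0,0,0],"claw":0.2},
    {"delta_pos":[-8,0,3],"angular":[0,0,0],"claw":0.4},
    {"delta_pos":[-8,0,30],"angular":[0,0,0],"claw":0.4},
    {"delta_pos":[-8,0,65],"angular":[0,0,0],"claw":0.4},
    {"delta_pos":[-8,0,100],"angular":[0,0,0],"claw":0.4},
    {"delta_pos":[0,0,140],"angular":[0,0,0],"claw":0.4},
    {"delta_pos":[30,0,180],"angular":[0,0,0],"claw":0.4},
    {"delta_pos":[60,0,220],"angular":[0,0,0],"claw":0.4},
    {"delta_pos":[90,0,250],"angular":[0,0,0],"claw":0.4},
    {"delta_pos":[110,0,260],"angular":[0,0,0],"claw":0.4}
  ]
}}

```text
clock: 13.67
tcp_pos: [610.4, -65.3, 272.3]
tool_rot: [3.136, 0.004, 3.125]
wrist_force: [1.4, -1.2, 0.8]
grip_width: 59.9
gripper_force: 0.0
```

```bash
python3 - <<'E'
from h import *
st(); cap('wrist','w8'); c=load('w8')
print(w2px(c,[[586.9,32.3,40],[586,-33.7,40],[585.1,-99.7,40],[584.1,-165.7,40],[514.5,-66,32],[468,-65,24]]).round().tolist())
E
```

```text
{'clock': 13.667, 'qpos': [-0.24, 0.383, 0.245, 1.43, 0.006, -0.223], 'tcp_pos': [610.364, -65.308, 272.258], 'tool_rot': [3.136, 0.004, 3.125], 'wrist_force': [1.43, -1.153, 0.831], 'grip_width': 59.885, 'gripper_force': 0.0}
[[424.0, 159.0], [351.0, 159.0], [277.0, 159.0], [204.0, 160.0], [313.0, 76.0], [313.0, 18.0]]
```

View pics/w8.png

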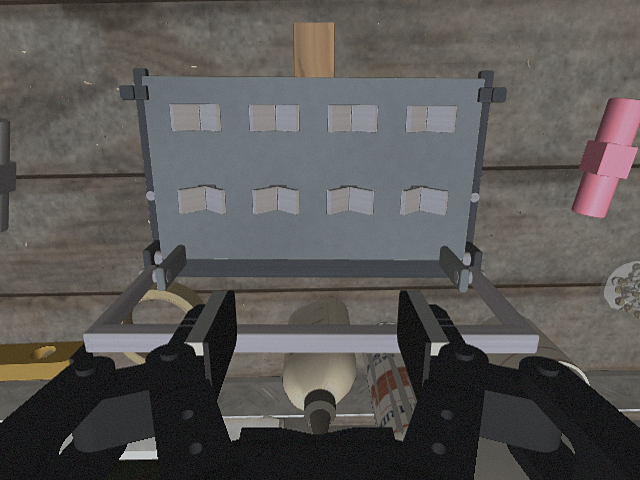

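Emit:
{"api": "apply_moves", "payload": {
  "commands": [
    {"delta_pos":[-5,-40,-10],"angular":[0,0,-4],"claw":0.6},
    {"delta_pos":[-10,-80,-20],"angular":[0,0,-8],"claw":0.6},
    {"delta_pos":[-15,-120,-30],"angular":[0,0,-12],"claw":0.6},
    {"delta_pos":[-15,-160,-35],"angular":[0,0,-12],"claw":0.6},
    {"delta_pos":[-15,-200,-40],"angular":[0,0,-12],"claw":0.6},
    {"delta_pos":[-15,-240,-50],"angular":[0,0,-12],"claw":0.6},
    {"delta_pos":[-15,-275,-70],"angular":[0,0,-12],"claw":0.6},
    {"delta_pos":[-15,-300,-100],"angular":[0,0,-12],"claw":0.6},
    {"delta_pos":[-15,-313,-135],"angular":[0,0,-12],"claw":0.6},
    {"delta_pos":[-15,-313,-170],"angular":[0,0,-12],"claw":0.6},
    {"delta_pos":[-15,-313,-180],"angular":[0,0,-12],"claw":0.6}
  ]
}}

```text
clock: 14.63
tcp_pos: [590.5, -378.1, 80.7]
tool_rot: [3.132, -0.009, 2.913]
wrist_force: [-1.4, 0.8, -1.7]
grip_width: 68.0
gripper_force: 0.0
```

```bash
python3 - <<'E'
from h import *
st(); cap('wrist','w9'); c=load('w9')
print(w2px(c,[[596,-378,30]]))
c8=load('w8'); print(w2px(c8,[[549.5,-66,40],[621.5,-66,40]]), px2w(c8,276,118,40),px2w(c8,352,118,40),px2w(c8,276,200,40),px2w(c8,352,200,40))
E
```

```text
{'clock': 14.633, 'qpos': [-0.686, 0.639, 0.189, 1.134, 0.005, -0.458], 'tcp_pos': [590.462, -378.122, 80.715], 'tool_rot': [3.132, -0.009, 2.913], 'wrist_force': [-1.405, 0.836, -1.724], 'grip_width': 68.026, 'gripper_force': 0.0}
[[319.63787156 267.64981595]]
[[314.06771715 117.81814128]
 [315.574518   198.29844286]] [549.1 -99.3  40. ] [550.2 -32.8  40. ] [ 622.4 -102.7   40. ] [623.8 -32.2  40. ]
```

View pics/w9.png

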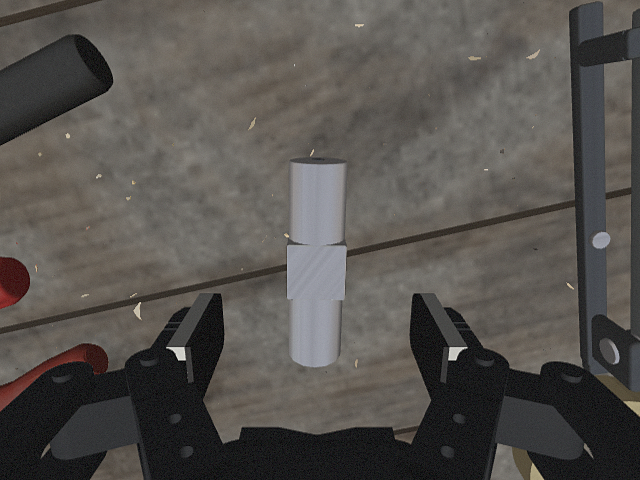

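Emit:
{"api": "apply_moves", "payload": {
  "commands": [
    {"delta_pos":[6,-1.8,-25],"angular":[0,0,0],"claw":0.3},
    {"delta_pos":[6,-1.8,-45],"angular":[0,0,0],"claw":0.2},
    {"delta_pos":[6,-1.8,-60],"angular":[0,0,0],"claw":0.2},
    {"delta_pos":[6,-1.8,-69],"angular":[0,0,0],"claw":0.2},
    {"delta_pos":[6,-1.8,-72],"angular":[0,0,0],"claw":0.2},
    {"delta_pos":[6,-1.8,-72],"angular":[0,0,0],"claw":-0.2},
    {"delta_pos":[6,-1.8,-72],"angular":[0,0,0],"claw":-0.5},
    {"delta_pos":[6,-1.8,-72],"angular":[0,0,0],"claw":-0.6},
    {"delta_pos":[6,-1.8,-72],"angular":[0,0,0],"claw":-0.6},
    {"delta_pos":[6,-1.8,-72],"angular":[0,0,0],"claw":-0.6}
  ],
  "newtons": 60
}}

```text
clock: 15.52
tcp_pos: [599.8, -380.7, 16.8]
tool_rot: [3.136, -0.001, 2.915]
wrist_force: [0.4, 0.8, 6.1]
grip_width: 28.2
gripper_force: 61.3
```

Emit:
{"api": "apply_moves", "payload": {
  "commands": [
    {"delta_pos":[0,0,0],"angular":[0,0,0],"claw":0},
    {"delta_pos":[-2,0,-3],"angular":[0,0,0],"claw":0},
    {"delta_pos":[-2,0,-6],"angular":[0,0,0],"claw":0},
    {"delta_pos":[-2,0,-10],"angular":[0,0,0],"claw":0},
    {"delta_pos":[-2,0,-10],"angular":[0,0,0],"claw":0}
  ]
}}

```text
clock: 15.93
tcp_pos: [595.6, -379.3, 2.9]
tool_rot: [3.133, -0.006, 2.915]
wrist_force: [-0.5, 0.3, -0.4]
grip_width: 42.9
gripper_force: 0.0
```

Emit:
{"api": "apply_moves", "payload": {
  "commands": [
    {"delta_pos":[0,0,0],"angular":[0,0,0],"claw":-0.2},
    {"delta_pos":[0,0,0],"angular":[0,0,0],"claw":-0.5},
    {"delta_pos":[0,0,0],"angular":[0,0,0],"claw":-0.6},
    {"delta_pos":[0,0,0],"angular":[0,0,0],"claw":-0.6},
    {"delta_pos":[0,0,0],"angular":[0,0,0],"claw":-0.6}
  ]
}}

```text
clock: 16.35
tcp_pos: [596.5, -379.8, 4.3]
tool_rot: [3.134, -0.004, 2.915]
wrist_force: [0.5, -0.6, -1.3]
grip_width: 29.4
gripper_force: 59.2
```

Emit:
{"api": "apply_moves", "payload": {
  "commands": [
    {"delta_pos":[0,0,30],"angular":[0,0,0],"claw":-0.6},
    {"delta_pos":[0,0,70],"angular":[0,0,0],"claw":-0.6},
    {"delta_pos":[0,15,105],"angular":[0,0,0],"claw":-0.6},
    {"delta_pos":[-2,50,115],"angular":[0,0,3],"claw":-0.6},
    {"delta_pos":[-4,90,115],"angular":[0,0,6],"claw":-0.6},
    {"delta_pos":[-6,130,115],"angular":[0,0,9],"claw":-0.6},
    {"delta_pos":[-8,170,115],"angular":[0,0,12.2],"claw":-0.6},
    {"delta_pos":[-10,205,115],"angular":[0,0,12.2],"claw":-0.6},
    {"delta_pos":[-11,240,115],"angular":[0,0,12.2],"claw":-0.6},
    {"delta_pos":[-11,265,115],"angular":[0,0,12.2],"claw":-0.6},
    {"delta_pos":[-11,279,110],"angular":[0,0,12.2],"claw":-0.6},
    {"delta_pos":[-11,279,100],"angular":[0,0,12.2],"claw":-0.6}
  ]
}}

```text
clock: 17.35
tcp_pos: [586.3, -98.2, 105.5]
tool_rot: [3.135, -0.002, 3.132]
wrist_force: [0.9, -0.8, -1.7]
grip_width: 29.0
gripper_force: 59.5
```

Emit:
{"api": "apply_moves", "payload": {
  "commands": [
    {"delta_pos":[0,0,-8],"angular":[0,0,0],"claw":-0.6},
    {"delta_pos":[0,0,-15],"angular":[0,0,0],"claw":-0.6},
    {"delta_pos":[0,0,-15],"angular":[0,0,0],"claw":-0.6}
  ]
}}

```text
clock: 17.6
tcp_pos: [584.3, -102.0, 87.0]
tool_rot: [3.134, -0.007, 3.126]
wrist_force: [-0.8, -0.1, -2.1]
grip_width: 29.0
gripper_force: 59.5
```

```bash
python3 - <<'E'
from h import *
st(); cap('wrist','w10')
E
```

```text
{'clock': 17.6, 'qpos': [-0.311, 0.433, -0.142, 1.005, 0.005, -0.295], 'tcp_pos': [584.282, -101.961, 86.998], 'tool_rot': [3.134, -0.007, 3.126], 'wrist_force': [-0.783, -0.108, -2.114], 'grip_width': 29.016, 'gripper_force': 59.482}
```

View pics/w10.png

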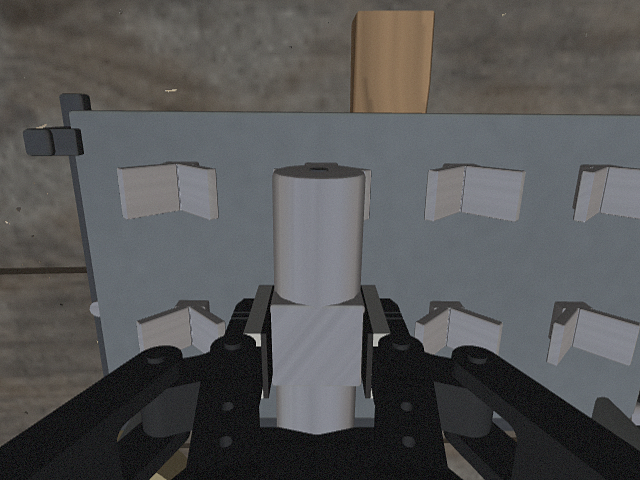

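Emit:
{"api": "apply_moves", "payload": {
  "commands": [
    {"delta_pos":[1,1,-10],"angular":[0,0,0],"claw":-0.6},
    {"delta_pos":[1,1,-20],"angular":[0,0,0],"claw":-0.6},
    {"delta_pos":[1,1,-28],"angular":[0,0,0],"claw":-0.6},
    {"delta_pos":[1,1,-33],"angular":[0,0,0],"claw":-0.6},
    {"delta_pos":[1,1,-36],"angular":[0,0,0],"claw":-0.6},
    {"delta_pos":[1,1,-36],"angular":[0,0,0],"claw":-0.6}
  ]
}}

```text
clock: 18.15
tcp_pos: [585.8, -99.8, 52.4]
tool_rot: [3.134, -0.006, 3.128]
wrist_force: [0.0, -0.8, -1.5]
grip_width: 28.7
gripper_force: 59.5
```

Emit:
{"api": "apply_moves", "payload": {
  "commands": [
    {"delta_pos":[0,0,-1.5],"angular":[0,0,0],"claw":-0.6},
    {"delta_pos":[0,0,-3],"angular":[0,0,0],"claw":-0.6},
    {"delta_pos":[0,0,-3],"angular":[0,0,0],"claw":-0.6}
  ]
}}

```text
clock: 18.4
tcp_pos: [586.7, -100.0, 50.6]
tool_rot: [3.135, -0.004, 3.128]
wrist_force: [-1.3, -0.2, -0.9]
grip_width: 29.5
gripper_force: 59.5
```

Emit:
{"api": "apply_moves", "payload": {
  "commands": [
    {"delta_pos":[0,0,-1.5],"angular":[0,0,0],"claw":-0.6},
    {"delta_pos":[0,0,-1.5],"angular":[0,0,0],"claw":-0.3},
    {"delta_pos":[0,0,-1],"angular":[0,0,0],"claw":0},
    {"delta_pos":[0,0,0],"angular":[0,0,0],"claw":0.2},
    {"delta_pos":[0,0,5],"angular":[0,0,0],"claw":0.2},
    {"delta_pos":[0,0,30],"angular":[0,0,0],"claw":0.2},
    {"delta_pos":[0,0,65],"angular":[0,0,0],"claw":0.2},
    {"delta_pos":[0,0,100],"angular":[0,0,0],"claw":0.5},
    {"delta_pos":[10,0,140],"angular":[0,0,0],"claw":0.5},
    {"delta_pos":[20,20,180],"angular":[0,0,0],"claw":0.5},
    {"delta_pos":[24,34,210],"angular":[0,0,0],"claw":0.5},
    {"delta_pos":[24,34,222],"angular":[0,0,0],"claw":0.5}
  ]
}}

```text
clock: 19.4
tcp_pos: [612.9, -64.1, 279.0]
tool_rot: [3.135, 0.005, 3.13]
wrist_force: [-0.5, -0.6, 0.2]
grip_width: 63.8
gripper_force: 0.0
```

```bash
python3 - <<'E'
from h import *
st(); cap('wrist','w11'); cap('top','t11')
a=cv2.imread('pics/w11.png'); b=cv2.imread('pics/t11.png')[165:310,110:520]
o=np.zeros((600,800,3),np.uint8); o[:315,:420]=cv2.resize(a,(420,315)); o[317:600,:]=cv2.resize(b,(800,283),interpolation=cv2.INTER_CUBIC)
o[:310,430:800]=cv2.resize(a[60:260,160:400],(370,310),interpolation=cv2.INTER_CUBIC)
cv2.imwrite('pics/c11.png',o)
E
```

```text
{'clock': 19.4, 'qpos': [-0.238, 0.388, 0.269, 1.448, 0.007, -0.226], 'tcp_pos': [612.925, -64.117, 279.027], 'tool_rot': [3.135, 0.005, 3.13], 'wrist_force': [-0.463, -0.609, 0.191], 'grip_width': 63.828, 'gripper_force': 0.0}
```

View pics/c11.png

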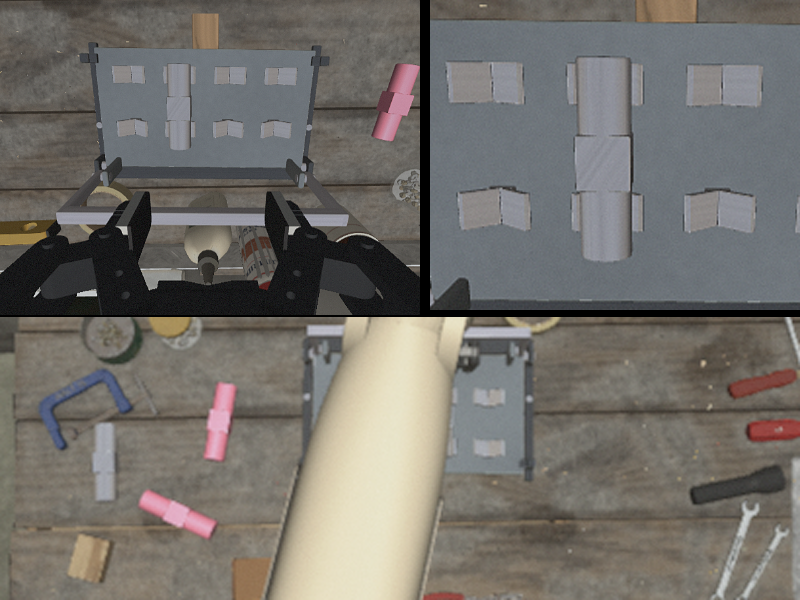

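Emit:
{"api": "apply_moves", "payload": {
  "commands": [
    {"delta_pos":[-20,30,0],"angular":[0,0,0],"claw":0.4},
    {"delta_pos":[-40,65,0],"angular":[0,0,0],"claw":0.4},
    {"delta_pos":[-50,104,0],"angular":[0,0,0],"claw":0.4},
    {"delta_pos":[-60,143,-5],"angular":[0,0,1],"claw":0.4},
    {"delta_pos":[-70,182,-10],"angular":[0,0,2],"claw":0.4},
    {"delta_pos":[-78,221,-20],"angular":[0,0,2],"claw":0.4},
    {"delta_pos":[-80,260,-30],"angular":[0,0,2],"claw":0.4},
    {"delta_pos":[-80,300,-40],"angular":[0,0,2],"claw":0.4},
    {"delta_pos":[-80,338,-55],"angular":[0,0,2],"claw":0.4},
    {"delta_pos":[-80,375,-75],"angular":[0,0,2],"claw":0.4},
    {"delta_pos":[-80,410,-95],"angular":[0,0,2],"claw":0.4},
    {"delta_pos":[-80,436,-115],"angular":[0,0,2],"claw":0.4}
  ]
}}

```text
clock: 20.5
tcp_pos: [529.4, 372.1, 154.8]
tool_rot: [3.135, -0.006, -3.119]
wrist_force: [0.9, -0.5, 0.3]
grip_width: 60.3
gripper_force: 0.0
```

Emit:
{"api": "apply_moves", "payload": {
  "commands": [
    {"delta_pos":[0,6,-30],"angular":[0,0,0],"claw":0.3},
    {"delta_pos":[0,6,-55],"angular":[0,0,0],"claw":0.3},
    {"delta_pos":[0,6,-70],"angular":[0,0,0],"claw":0.3},
    {"delta_pos":[0,6,-75],"angular":[0,0,0],"claw":0.3},
    {"delta_pos":[0,6,-75],"angular":[0,0,0],"claw":0.3}
  ]
}}

```text
clock: 20.92
tcp_pos: [528.6, 374.6, 79.4]
tool_rot: [3.137, -0.009, -3.121]
wrist_force: [-0.8, -1.2, 0.3]
grip_width: 55.3
gripper_force: 0.0
```

```bash
python3 - <<'E'
from h import *
st(); cap('wrist','w12'); c=load('w12'); print(w2px(c,[[537,378,30],[482,376,25]]))
E
```

```text
{'clock': 20.917, 'qpos': [0.489, 0.534, 0.004, 1.046, 0.008, 0.468], 'tcp_pos': [528.645, 374.621, 79.358], 'tool_rot': [3.137, -0.009, -3.121], 'wrist_force': [-0.755, -1.156, 0.253], 'grip_width': 55.252, 'gripper_force': 0.0}
[[324.34668676 274.6477799 ]
 [322.8521037  163.26604605]]
```

View pics/w12.png

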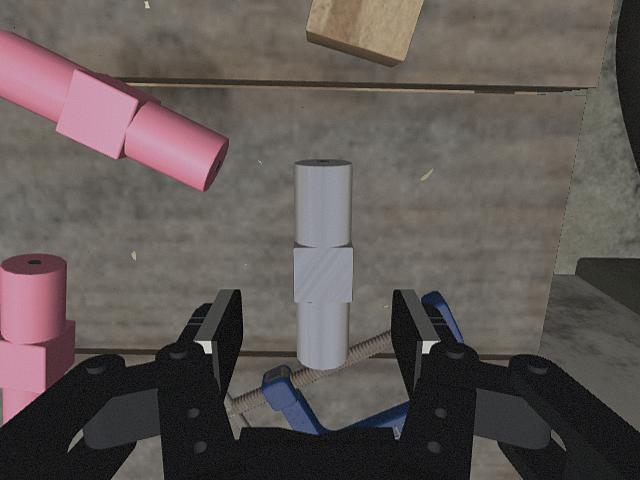

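Emit:
{"api": "apply_moves", "payload": {
  "commands": [
    {"delta_pos":[7,2,-10],"angular":[0,0,0],"claw":0},
    {"delta_pos":[8,2.5,-30],"angular":[0,0,0],"claw":-0.05},
    {"delta_pos":[8,2.5,-50],"angular":[0,0,0],"claw":-0.05},
    {"delta_pos":[8,2.5,-63],"angular":[0,0,0],"claw":-0.05},
    {"delta_pos":[8,2.5,-71],"angular":[0,0,0],"claw":-0.05},
    {"delta_pos":[8,2.5,-75],"angular":[0,0,0],"claw":-0.05},
    {"delta_pos":[8,2.5,-75],"angular":[0,0,0],"claw":-0.05},
    {"delta_pos":[8,2.5,-75],"angular":[0,0,0],"claw":-0.05}
  ]
}}

```text
clock: 21.63
tcp_pos: [539.4, 378.8, 8.4]
tool_rot: [3.134, -0.003, -3.12]
wrist_force: [0.4, 0.1, -0.4]
grip_width: 40.5
gripper_force: 0.0
```

Emit:
{"api": "apply_moves", "payload": {
  "commands": [
    {"delta_pos":[0,0,0],"angular":[0,0,0],"claw":-0.3},
    {"delta_pos":[0,0,0],"angular":[0,0,0],"claw":-0.6},
    {"delta_pos":[0,0,0],"angular":[0,0,0],"claw":-0.6},
    {"delta_pos":[0,0,0],"angular":[0,0,0],"claw":-0.6}
  ]
}}

```text
clock: 21.97
tcp_pos: [539.6, 379.1, 9.1]
tool_rot: [3.133, -0.001, -3.12]
wrist_force: [-0.4, 0.1, 6.5]
grip_width: 28.5
gripper_force: 61.2
```

Emit:
{"api": "apply_moves", "payload": {
  "commands": [
    {"delta_pos":[0,0,30],"angular":[0,0,0],"claw":-0.6},
    {"delta_pos":[0,0,70],"angular":[0,0,0],"claw":-0.6},
    {"delta_pos":[0,-10,108],"angular":[0,0,0],"claw":-0.6},
    {"delta_pos":[10,-45,120],"angular":[0,0,0],"claw":-0.6},
    {"delta_pos":[20,-83,120],"angular":[0,0,-1],"claw":-0.6},
    {"delta_pos":[30,-121,120],"angular":[0,0,-2.2],"claw":-0.6},
    {"delta_pos":[40,-159,120],"angular":[0,0,-2.2],"claw":-0.6},
    {"delta_pos":[50,-197,120],"angular":[0,0,-2.2],"claw":-0.6},
    {"delta_pos":[50,-237,120],"angular":[0,0,-2.2],"claw":-0.6},
    {"delta_pos":[50,-277,120],"angular":[0,0,-2.2],"claw":-0.6},
    {"delta_pos":[50,-315,115],"angular":[0,0,-2.2],"claw":-0.6},
    {"delta_pos":[50,-346,110],"angular":[0,0,-2.2],"claw":-0.6}
  ]
}}

```text
clock: 22.97
tcp_pos: [588.2, 29.9, 117.3]
tool_rot: [3.135, -0.004, 3.123]
wrist_force: [0.2, 0.3, -2.2]
grip_width: 28.3
gripper_force: 60.2
```

Emit:
{"api": "apply_moves", "payload": {
  "commands": [
    {"delta_pos":[0,0,-10],"angular":[0,0,0],"claw":-0.6},
    {"delta_pos":[0,0,-22],"angular":[0,0,0],"claw":-0.6},
    {"delta_pos":[0,0,-28],"angular":[0,0,0],"claw":-0.6},
    {"delta_pos":[0,0,-28],"angular":[0,0,0],"claw":-0.6}
  ]
}}

```text
clock: 23.3
tcp_pos: [586.8, 32.9, 87.4]
tool_rot: [3.134, -0.008, 3.125]
wrist_force: [-0.9, 0.5, -2.2]
grip_width: 28.8
gripper_force: 60.3
```

```bash
python3 - <<'E'
from h import *
st(); cap('wrist','w13')
E
```

```text
{'clock': 23.3, 'qpos': [-0.084, 0.423, -0.157, 0.999, 0.007, -0.067], 'tcp_pos': [586.798, 32.922, 87.405], 'tool_rot': [3.134, -0.008, 3.125], 'wrist_force': [-0.916, 0.52, -2.235], 'grip_width': 28.766, 'gripper_force': 60.28}
```

View pics/w13.png

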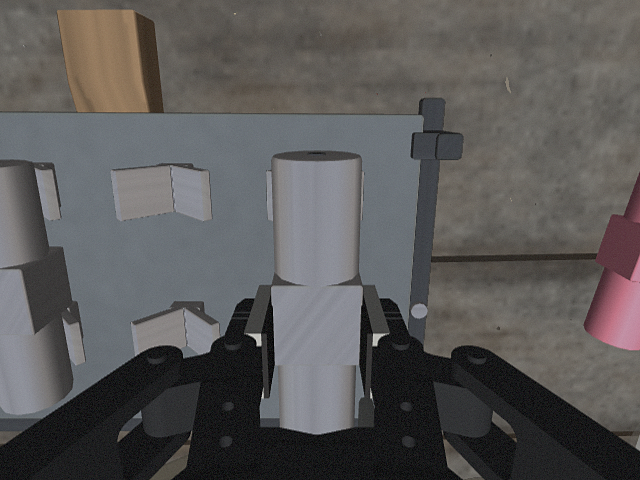

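Emit:
{"api": "apply_moves", "payload": {
  "commands": [
    {"delta_pos":[2,0,-10],"angular":[0,0,0],"claw":-0.6},
    {"delta_pos":[2,0,-20],"angular":[0,0,0],"claw":-0.6},
    {"delta_pos":[2,0,-27],"angular":[0,0,0],"claw":-0.6},
    {"delta_pos":[2,0,-31],"angular":[0,0,0],"claw":-0.6},
    {"delta_pos":[2,0,-33],"angular":[0,0,0],"claw":-0.6},
    {"delta_pos":[2,0,-33],"angular":[0,0,0],"claw":-0.6},
    {"delta_pos":[2,0,-33],"angular":[0,0,0],"claw":-0.6}
  ]
}}

```text
clock: 23.93
tcp_pos: [590.7, 32.7, 56.6]
tool_rot: [3.134, -0.004, 3.125]
wrist_force: [-0.7, 0.3, -2.4]
grip_width: 28.7
gripper_force: 60.3
```

Emit:
{"api": "apply_moves", "payload": {
  "commands": [
    {"delta_pos":[0,0,-1.5],"angular":[0,0,0],"claw":-0.6},
    {"delta_pos":[0,0,-3],"angular":[0,0,0],"claw":-0.6},
    {"delta_pos":[0,0,-3],"angular":[0,0,0],"claw":-0.6}
  ]
}}

```text
clock: 24.18
tcp_pos: [591.2, 32.2, 55.4]
tool_rot: [3.135, -0.002, 3.124]
wrist_force: [-2.3, -1.7, 7.1]
grip_width: 28.8
gripper_force: 61.7
```

Contact with the V. I release, retreat and look.

Emit:
{"api": "apply_moves", "payload": {
  "commands": [
    {"delta_pos":[0,0,0.5],"angular":[0,0,0],"claw":-0.4},
    {"delta_pos":[0,0,0.5],"angular":[0,0,0],"claw":0},
    {"delta_pos":[0,0,0.5],"angular":[0,0,0],"claw":0.15},
    {"delta_pos":[0,0,0.5],"angular":[0,0,0],"claw":0.15},
    {"delta_pos":[0,0,10],"angular":[0,0,0],"claw":0.15},
    {"delta_pos":[0,0,40],"angular":[0,0,0],"claw":0.15},
    {"delta_pos":[0,0,75],"angular":[0,0,0],"claw":0.15},
    {"delta_pos":[0,-15,110],"angular":[0,0,0],"claw":0.15},
    {"delta_pos":[5,-40,150],"angular":[0,0,0],"claw":0},
    {"delta_pos":[12,-70,180],"angular":[0,0,0],"claw":0},
    {"delta_pos":[20,-95,210],"angular":[0,0,0],"claw":0},
    {"delta_pos":[20,-98,220],"angular":[0,0,0],"claw":0}
  ]
}}

```text
clock: 25.18
tcp_pos: [612.7, -69.2, 278.8]
tool_rot: [3.137, 0.003, 3.122]
wrist_force: [-0.7, -0.1, 0.2]
grip_width: 42.7
gripper_force: 0.0
```

```bash
python3 - <<'E'
from h import *
st(); cap('wrist','w14'); c=load('w14'); a=cv2.imread('pics/w14.png')
cv2.imwrite('pics/c14.png',cv2.resize(a[0:370,100:560],(746,600),interpolation=cv2.INTER_CUBIC))
b=px2w
E
```

```text
{'clock': 25.183, 'qpos': [-0.245, 0.39, 0.271, 1.45, 0.005, -0.225], 'tcp_pos': [612.661, -69.181, 278.753], 'tool_rot': [3.137, 0.003, 3.122], 'wrist_force': [-0.683, -0.081, 0.23], 'grip_width': 42.714, 'gripper_force': 0.0}
```

View pics/c14.png

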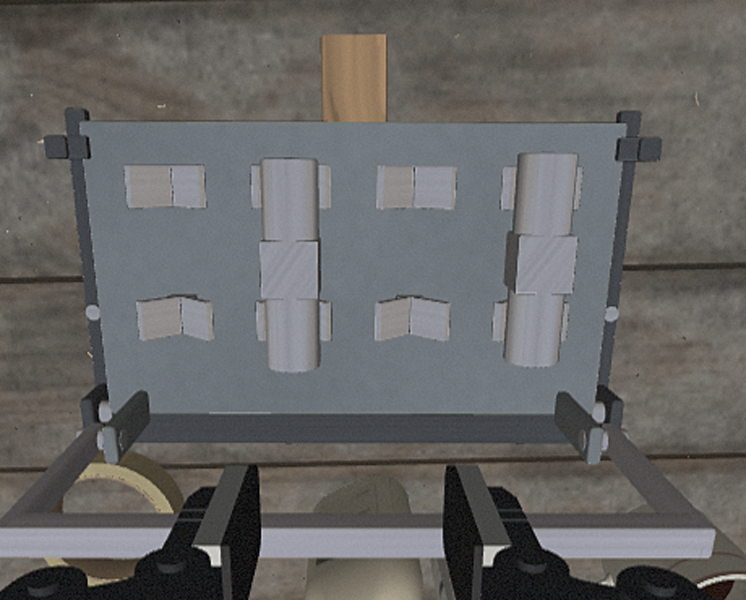

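Emit:
{"api": "apply_moves", "payload": {
  "commands": [
    {"delta_pos":[5,0,0],"angular":[0,0,-7],"claw":0},
    {"delta_pos":[10,0,0],"angular":[0,0,-14],"claw":0},
    {"delta_pos":[15,0,0],"angular":[0,0,-21],"claw":0},
    {"delta_pos":[20,0,0],"angular":[0,0,-28],"claw":0},
    {"delta_pos":[26,0,0],"angular":[0,0,-35],"claw":0},
    {"delta_pos":[32,0,0],"angular":[0,0,-42],"claw":0},
    {"delta_pos":[38,0,0],"angular":[0,0,-49],"claw":0},
    {"delta_pos":[44,0,0],"angular":[0,0,-56],"claw":0},
    {"delta_pos":[50,0,0],"angular":[0,0,-63],"claw":0},
    {"delta_pos":[56,1,0],"angular":[0,0,-70],"claw":0},
    {"delta_pos":[61,2,0],"angular":[0,0,-77],"claw":0},
    {"delta_pos":[64,2,0],"angular":[0,0,-84],"claw":0}
  ]
}}

```text
clock: 26.23
tcp_pos: [674.6, -62.5, 272.8]
tool_rot: [3.136, -0.005, 1.653]
wrist_force: [-0.7, 0.2, 0.1]
grip_width: 42.5
gripper_force: 0.0
```

Emit:
{"api": "apply_moves", "payload": {
  "commands": [
    {"delta_pos":[0,0,-5],"angular":[0,0,-5.7],"claw":0},
    {"delta_pos":[0,0,-30],"angular":[0,0,-5.7],"claw":0},
    {"delta_pos":[0,0,-50],"angular":[0,0,-5.7],"claw":0},
    {"delta_pos":[0,0,-60],"angular":[0,0,-5.7],"claw":0},
    {"delta_pos":[0,0,-60],"angular":[0,0,-5.7],"claw":0}
  ]
}}

```text
clock: 26.65
tcp_pos: [672.6, -62.5, 210.1]
tool_rot: [3.141, -0.005, 1.56]
wrist_force: [0.0, -0.3, -0.4]
grip_width: 42.7
gripper_force: 0.0
```

```bash
python3 - <<'E'
from h import *
st(); cap('wrist','w15'); c=load('w15'); im=cv2.imread('pics/w15.png')
# predicted bar centre/edges at y=0..40 for candidates and image intensity profile
for y in (30,):
  for x in (672,676,680): print(x,w2px(c,[[x-7,y,186],[x+7,y,186]]).round().tolist())
  v=int(w2px(c,[[676,y,186]])[0,1]); g=im[v].astype(int).mean(1)
  print(v,[int(t) for t in g[240:400:4]])
E
```

```text
{'clock': 26.65, 'qpos': [-0.214, 0.522, 0.31, 1.359, 0.006, 1.368], 'tcp_pos': [672.581, -62.466, 210.078], 'tool_rot': [3.141, -0.005, 1.56], 'wrist_force': [0.007, -0.326, -0.368], 'grip_width': 42.721, 'gripper_force': 0.0}
672 [[291.0, 50.0], [329.0, 50.0]]
676 [[302.0, 50.0], [339.0, 50.0]]
680 [[313.0, 50.0], [350.0, 49.0]]
49 [147, 148, 146, 148, 87, 118, 122, 117, 120, 113, 116, 118, 118, 116, 116, 116, 121, 117, 115, 114, 120, 123, 134, 154, 155, 161, 160, 157, 162, 161, 156, 66, 70, 100, 86, 85, 78, 36, 60, 80]
```

```bash
python3 - <<'E'
from h import *
c=load('w14'); im=cv2.imread('pics/w14.png'); g=im[:,310].astype(int).mean(1)
print('w14 col310 v300-350',[int(t) for t in g[300:352:2]])
for x,z in ((672,186),(676,186),(680,186),(684,186)):
    print(x,w2px(c,[[x-7,-66,z-14],[x-7,-66,z],[x+7,-66,z]])[:,1].round(),'15:',w2px(load('w15'),[[x-7,30,z-14],[x-7,30,z],[x+7,30,z]])[:,0].round())
im=cv2.imread('pics/w15.png')
for v in (20,90,130): print(v,[int(t) for t in im[v,300:390:3].astype(int).mean(1)])
E
```

```text
w14 col310 v300-350 [100, 81, 85, 79, 78, 75, 76, 82, 75, 74, 74, 79, 75, 151, 164, 163, 164, 162, 163, 165, 162, 163, 101, 82, 86, 87]
672 [300. 311. 330.] 15: [293. 291. 329.]
676 [306. 316. 336.] 15: [303. 302. 339.]
680 [311. 322. 341.] 15: [313. 313. 350.]
684 [317. 327. 346.] 15: [323. 323. 361.]
20 [120, 118, 119, 120, 46, 105, 114, 116, 113, 55, 154, 153, 158, 165, 164, 162, 154, 160, 159, 160, 157, 163, 73, 72, 71, 89, 89, 90, 85, 80]
90 [117, 111, 119, 117, 119, 116, 121, 121, 128, 120, 152, 152, 160, 162, 159, 160, 157, 163, 158, 159, 162, 67, 64, 57, 102, 98, 95, 93, 90, 36]
130 [120, 116, 114, 120, 116, 116, 117, 117, 90, 159, 154, 155, 161, 160, 156, 158, 157, 159, 159, 159, 76, 68, 63, 104, 97, 95, 85, 95, 78, 39]
```

Emit:
{"api": "apply_moves", "payload": {
  "commands": [
    {"delta_pos":[10,-3,0],"angular":[0,0,0],"claw":0},
    {"delta_pos":[10,-3,-15],"angular":[0,0,0],"claw":0},
    {"delta_pos":[10,-3,-30],"angular":[0,0,0],"claw":0},
    {"delta_pos":[10,-3,-42],"angular":[0,0,0],"claw":0},
    {"delta_pos":[10,-3,-42],"angular":[0,0,0],"claw":0},
    {"delta_pos":[10,-3,-42],"angular":[0,0,0],"claw":0}
  ]
}}

```text
clock: 27.2
tcp_pos: [684.7, -66.3, 172.3]
tool_rot: [3.134, -0.004, 1.559]
wrist_force: [0.4, 0.1, 0.6]
grip_width: 43.0
gripper_force: 0.0
```

Emit:
{"api": "apply_moves", "payload": {
  "commands": [
    {"delta_pos":[0,0,-4],"angular":[0,0,0],"claw":-0.3},
    {"delta_pos":[-8,0,-4],"angular":[0,0,0],"claw":-0.3},
    {"delta_pos":[-20,0,-6],"angular":[0,0,0],"claw":-0.3},
    {"delta_pos":[-33,0,-9],"angular":[0,0,0],"claw":-0.3},
    {"delta_pos":[-45,0,-13],"angular":[0,0,0],"claw":-0.3},
    {"delta_pos":[-57,0,-19],"angular":[0,0,0],"claw":-0.3},
    {"delta_pos":[-67,0,-26],"angular":[0,0,0],"claw":-0.3},
    {"delta_pos":[-77,0,-34],"angular":[0,0,0],"claw":-0.3}
  ]
}}

```text
clock: 27.87
tcp_pos: [609.3, -66.8, 140.0]
tool_rot: [3.129, -0.003, 1.559]
wrist_force: [2.4, -0.0, 1.1]
grip_width: 29.9
gripper_force: 0.9
```

Emit:
{"api": "apply_moves", "payload": {
  "commands": [
    {"delta_pos":[-8,0,-9],"angular":[0,0,0],"claw":-0.3},
    {"delta_pos":[-16,0,-20],"angular":[0,0,0],"claw":-0.3},
    {"delta_pos":[-22,0,-30],"angular":[0,0,0],"claw":-0.3},
    {"delta_pos":[-22,0,-30],"angular":[0,0,0],"claw":-0.3}
  ]
}}

```text
clock: 28.2
tcp_pos: [585.7, -66.7, 107.5]
tool_rot: [3.133, -0.004, 1.559]
wrist_force: [0.2, -0.2, -0.4]
grip_width: 29.8
gripper_force: 0.3
```

Emit:
{"api": "apply_moves", "payload": {
  "commands": [
    {"delta_pos":[3,0,0],"angular":[0,0,0],"claw":-0.2},
    {"delta_pos":[3,0,30],"angular":[0,0,0],"claw":-0.2},
    {"delta_pos":[3,0,60],"angular":[0,0,0],"claw":-0.4},
    {"delta_pos":[3,0,70],"angular":[0,0,0],"claw":-1},
    {"delta_pos":[3,0,70],"angular":[0,0,0],"claw":-1},
    {"delta_pos":[3,0,70],"angular":[0,0,0],"claw":-1}
  ],
  "newtons": 30
}}

```text
clock: 28.7
tcp_pos: [589.5, -66.6, 178.5]
tool_rot: [3.132, -0.003, 1.559]
wrist_force: [-0.6, 1.3, -0.7]
grip_width: -0.2
gripper_force: 0.0
```

Emit:
{"api": "apply_moves", "payload": {
  "commands": [
    {"delta_pos":[0,0,-25],"angular":[0,0,0],"claw":-1},
    {"delta_pos":[0,0,-45],"angular":[0,0,0],"claw":-1},
    {"delta_pos":[0,0,-58],"angular":[0,0,0],"claw":-1},
    {"delta_pos":[0,0,-68],"angular":[0,0,0],"claw":-1},
    {"delta_pos":[0,0,-76],"angular":[0,0,0],"claw":-1},
    {"delta_pos":[0,0,-82],"angular":[0,0,0],"claw":-1},
    {"delta_pos":[0,0,-84],"angular":[0,0,0],"claw":-1},
    {"delta_pos":[0,0,-84],"angular":[0,0,0],"claw":-1}
  ]
}}

```text
clock: 29.37
tcp_pos: [588.5, -66.4, 93.0]
tool_rot: [3.135, -0.004, 1.559]
wrist_force: [0.0, 0.0, -0.1]
grip_width: -0.5
gripper_force: 0.0
```

Emit:
{"api": "apply_moves", "payload": {
  "commands": [
    {"delta_pos":[0,0,-2],"angular":[0,0,0],"claw":-1},
    {"delta_pos":[0,0,-4],"angular":[0,0,0],"claw":-1},
    {"delta_pos":[0,0,-4],"angular":[0,0,0],"claw":-1}
  ]
}}

```text
clock: 29.62
tcp_pos: [589.2, -66.6, 90.3]
tool_rot: [3.133, -0.004, 1.559]
wrist_force: [1.0, -0.9, 0.7]
grip_width: -0.1
gripper_force: 0.4
```

Emit:
{"api": "apply_moves", "payload": {
  "commands": [
    {"delta_pos":[0,0,-2],"angular":[0,0,0],"claw":-1},
    {"delta_pos":[0,0,-3],"angular":[0,0,0],"claw":-1},
    {"delta_pos":[0,0,-3],"angular":[0,0,0],"claw":-1}
  ]
}}

```text
clock: 29.87
tcp_pos: [589.3, -66.7, 90.1]
tool_rot: [3.131, -0.003, 1.559]
wrist_force: [-6.0, 1.1, 19.9]
grip_width: 0.1
gripper_force: 9.6
```

Emit:
{"api": "apply_moves", "payload": {
  "commands": [
    {"delta_pos":[0,0,5],"angular":[0,0,0],"claw":-1},
    {"delta_pos":[0,0,40],"angular":[0,0,0],"claw":-1},
    {"delta_pos":[-20,0,75],"angular":[0,0,0],"claw":-1},
    {"delta_pos":[-55,0,105],"angular":[0,0,0],"claw":-1},
    {"delta_pos":[-90,0,130],"angular":[0,0,0],"claw":-1},
    {"delta_pos":[-125,20,150],"angular":[0,0,0],"claw":-1},
    {"delta_pos":[-150,50,160],"angular":[0,0,0],"claw":-1},
    {"delta_pos":[-165,85,160],"angular":[0,0,0],"claw":-1},
    {"delta_pos":[-180,125,160],"angular":[0,0,0],"claw":-1},
    {"delta_pos":[-190,165,160],"angular":[0,0,0],"claw":-1},
    {"delta_pos":[-195,205,160],"angular":[0,0,0],"claw":-1},
    {"delta_pos":[-195,245,160],"angular":[0,0,0],"claw":-1}
  ]
}}

```text
clock: 30.87
tcp_pos: [392.1, 180.1, 247.4]
tool_rot: [3.133, -0.004, 1.559]
wrist_force: [2.0, -0.8, -0.0]
grip_width: 0.0
gripper_force: 0.0
```

```bash
python3 - <<'E'
from h import *
st(); cap('top','t16'); c=load('t16')
a=cv2.imread('pics/t16.png').astype(int).mean(2); a0=cv2.imread('pics/top0.png').astype(int).mean(2)
for n,y in (('v2',-33),('v4',-166),('v1',33),('v3',-100)):
    u=int(w2px(c,[[586,y,80]])[0,0]); 
    print(n,u,'now',[int(t) for t in a[205:235,u]]); print('     t0',[int(t) for t in a0[205:235,u]])
print('expect bar centre level z83', w2px(c,[[586.5,-67,83]]), 'front edge', w2px(c,[[580,-67,90],[594,-67,90]])[:,1])
for y in (33,-100): print('shaft ends', w2px(c,[[530,y,61],[641,y,61]])[:,1].round(1))
u=int(w2px(c,[[490,-65,24]])[0,0]); print('wedge col',u,[a_ for a_ in cv2.imread('pics/t16.png')[240:270,u].tolist()][::2], w2px(c,[[468,-65,24],[515,-65,32]])[:,1])
E
```

```text
{'clock': 30.867, 'qpos': [0.243, 0.022, -0.267, 1.272, 0.002, 1.826], 'tcp_pos': [392.128, 180.141, 247.386], 'tool_rot': [3.133, -0.004, 1.559], 'wrist_force': [1.963, -0.846, -0.018], 'grip_width': 0.013, 'gripper_force': 0.0}
v2 311 now [192, 191, 191, 175, 157, 138, 138, 146, 139, 174, 195, 195, 195, 175, 144, 138, 141, 142, 142, 147, 145, 144, 137, 152, 165, 167, 159, 154, 161, 166]
     t0 [194, 196, 193, 195, 199, 156, 132, 151, 146, 153, 185, 202, 201, 200, 204, 172, 139, 147, 149, 146, 148, 149, 149, 159, 169, 174, 172, 174, 171, 160]
v4 361 now [174, 173, 173, 172, 175, 136, 122, 145, 143, 187, 203, 197, 196, 197, 148, 121, 146, 142, 146, 144, 144, 143, 142, 160, 173, 170, 173, 175, 174, 174]
     t0 [177, 178, 177, 176, 177, 144, 135, 149, 149, 147, 173, 196, 203, 202, 202, 158, 132, 146, 148, 149, 150, 149, 147, 135, 158, 177, 179, 181, 178, 176]
v1 287 now [180, 181, 180, 181, 183, 180, 182, 182, 192, 197, 199, 197, 200, 158, 158, 177, 178, 178, 180, 180, 178, 177, 179, 179, 178, 179, 179, 181, 182, 180]
     t0 [186, 190, 187, 184, 184, 155, 139, 146, 147, 147, 182, 20
[... 154 characters left out ...]
 202, 202, 195, 204, 173, 162, 179, 182, 181, 180, 182, 180, 179, 179, 178, 180, 179, 181, 181, 178]
     t0 [157, 158, 157, 158, 155, 129, 131, 147, 149, 147, 183, 206, 205, 202, 208, 161, 129, 149, 148, 149, 149, 148, 147, 142, 135, 138, 140, 138, 137, 148]
expect bar centre level z83 [[324.49257265 216.24749475]] front edge [218.27102975 213.07206884]
shaft ends [238.6 198.1]
shaft ends [238.  197.5]
wedge col 324 [[156, 150, 142], [154, 149, 140], [132, 133, 132], [116, 152, 185], [118, 156, 188], [120, 157, 191], [118, 155, 188], [117, 154, 187], [121, 158, 192], [117, 156, 189], [119, 158, 192], [104, 113, 119], [101, 110, 115], [97, 106, 110], [89, 96, 99]] [261.95300794 244.7178982 ]
```

```bash
python3 -c "
from h import *
print(r.close_job())"
```

```text
the job is handed in; nothing more can be done
None
```

The job is handed in after about 31 s of robot time. The bar is down on two shafts, in rests v1 and v3, the only steel shafts I found on the bench. The wedge is jammed under the level plate, and my last camera and force readings agreed with that. The hand-in call returned no verdict, and I viewed 17 pictures, over your limit of 14.

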